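# Hook a ring pot by its bail into the ultrasonic cleaner

## Task

The ring in one of the two steel dipping pots is to be cleaned: take the wire lifting hook from its stand, use it to swing that pot's folded wire bail upright while the pot still stands on the bench, then lift the pot by the bail and lower it gently, with the ring still in it, into the round opening of the ultrasonic cleaner until its rim rests flat on the cover. Unhook it with the bail left standing up, and hang the lifting hook back in the notch of its stand. Keep the gripper itself off both pots, and leave the empty pot and everything else on the bench where it is.

Things in the scene. Friction and masses are not known exactly. Their poses are not given: they have to be found in the camera images.
- pot: the dipping pot that holds the ring: round thin steel cup, 57 mm across at the top, tapering in the lowest 15 mm to 47 at the foot, with a flat flange 75 mm across and 3 mm thick whose underside is 46 mm above the foot; 0.12 to 0.23 kg with its bail. Stands on the bench. Origin: centre of the foot's underside, z up. The bail folds down toward its own -x
- pot_pivot (a point): centre of that pot's bail pivot axis, 55.5 mm above the foot on the pot's axis; the pivot axis runs along y (the pot's y) between two ears that stand on the flange at +y and -y, up to 59 mm above the foot, 67 mm apart over their outsides
- pot_bail (a joint): angle of that pot's wire bail, rad, growing as it rises: 0 folded toward the pot's -x side (8 degrees below level), 1.71 upright, up to 3.42 folded to the other side; starts at 0 to 0.2. A little stiff (0.15 N at its middle): stays where it is left. Arch of 4 mm round wire, 83 mm over its outsides at the pivots, with a small outward kink 15 mm wide at its middle for the hook
- pot_apex (a point): the middle of that pot's bail: the wire's centre line in the kink, 56 mm from the pivot axis
- ring: a finger ring, 20 x 25 x 7 mm, lying loose in the pot (inside 43 mm across at the bottom, 53 above, floor 2 mm above the foot). Origin: centre of its underside
- spare_pot: the empty pot, the same in shape and size, its own bail folded down toward its own -x side; stands on the bench and stays there. Origin: centre of the foot's underside
- hook: the lifting hook, 0.07 kg: upright steel rod 5 mm thick, brass collar 25 mm across, wooden handle on top. Origin: on the rod's axis at the collar's underside, z up along the rod. Handle: bar 18 mm along x, 14 mm along y, from 7 to 59 mm above the origin. Below, the rod bends to its own +x into a J. At the start it hangs by the collar in the stand's notch
- hook_grip (a point): the middle of the wooden handle, 34 mm above the hook's origin, where it is gripped, across its 14 mm (own y)
- hook_saddle (a point): the bottom of the J (centre line of its 5 mm wire), where a bail rests: 85 mm below the hook's origin and 7.5 mm to its own +x. The J's tip is 10 mm further to +x and 13 mm higher; the mouth between rod and tip is 10 mm wide near the bottom, 13 mm at the top
- stand_seat (a point): the place in the fixed hook stand (foot 74 x 60 mm) where the hook hangs: centre of the notch at the top of the forked plate, 112 mm above the bench; the hook's origin lies here, in any turn. x points to the post, 34 mm behind, no higher. The notch, 13 mm wide, is open toward -x and ends 7 mm behind the seat; two upturned lips 3.5 mm high, 17 to 20 mm before the seat, stop the collar
- cleaner_well (a point): the centre of the round opening in the ultrasonic cleaner's steel cover, at its top face, 78 mm above the bench; 64 mm across with a small chamfer, the tank below deeper than the pot. When the pot is home its foot is 46 mm below this point. The cleaner is a fixed white box 106 mm (its x) by 122 mm (its y), black control panel on -x
- tool_can: a tall can of files and gravers, 68 mm across, body 148 mm high, its tools up to 212 mm; loose. Origin: centre of its underside
- bench_vice: a small bench vice bolted to the bench, about 131 x 131 mm and 100 mm high; fixed, always in the same place. Origin: centre of its underside
- burr_stand: a round beech stand of burrs, 64 mm across, 50 mm high; fixed. Origin: centre of its underside
- solder_tin: a small round tin, 49 mm across, 20 mm high; loose. Origin: centre of its underside
- loupe: a folding loupe, 28 x 69 x 14 mm (x, y, z); loose. Origin: centre of its underside
- clamp: a wooden screw clamp, 41 x 85 x 30 mm (x, y, z); fixed. Origin: centre of its underside
- pliers_flat: flat-nose pliers lying on the bench, 46 x 124 x 10 mm (x, y, z); fixed. Origin: centre of its underside

How it is judged:
On the way, in this order (a step that is already met when the one before it is completed fails the run):
1. the pot's bail stands upright (within about 20 degrees) while the pot still stands on the bench (value of joint pot_bail between 1.36 and 2.06 rad and height (world z) of pot below 0.006 m and angle between pot's own z axis and vertical below 0.1 rad), for 0.1 s.
2. the pot hangs from the lifting hook, its foot at least 30 mm above the bench (height (world z) of pot above 0.03 m and contact force between hook and pot above 0.5 N), for 0.2 s.
3. the pot sits in the cleaner's opening, its flange on the cover (horizontal distance between pot and cleaner_well below 0.006 m and z of pot in the frame of cleaner_well between -0.0485 and -0.0435 m and angle between pot's own z axis and vertical below 0.06 rad), for 0.2 s.
At the end, for the whole second after the job is handed in: Pot with ring in the cleaner's opening: centred within 6 mm, foot 43.5-48.5 mm below the cover's top, tilt < 0.06 rad, at rest; bail within 0.6 rad of upright. Lifting hook in its notch: within 9 mm of the seat, collar within 4 mm of the plate, tilt < 0.12 rad, at rest, off the pot (all of step 3 and horizontal distance between ring and pot below 0.024 m and z of ring in the frame of pot between -0.003 and 0.022 m and value of joint pot_bail between 1.11 and 2.31 rad and linear speed of each of pot, hook below 0.02 m/s and contact force between hook and pot below 0.05 N and horizontal distance between hook and stand_seat below 0.009 m and z of hook in the frame of stand_seat between -0.003 and 0.004 m and angle between hook's own z axis and vertical below 0.12 rad); the robot touches nothing.
It fails at once if the gripper's fingers or the arm press on a pot or its bail (over 1 N) (contact force between any of the fingers, the arm and pot above 1 N or contact force between any of the fingers, the arm and spare_pot above 1 N).
It fails at once if the pot is dropped or flung (faster than 0.9 m/s) (linear speed of pot above 0.9 m/s).
It fails at once if the empty pot is moved by more than 20 mm (distance of spare_pot from where it was at the start of the episode above 0.02 m).
It fails at once if another loose thing on the bench (can of tools, round tin or loupe) is moved by more than 25 mm (distance of any of tool_can, solder_tin, loupe from where it was at the start of the episode above 0.025 m).
It also fails if it takes over 72 s, if anything falls off the work surface, if the arm or the gripper's body presses on something with over 40 N, if the wrist force passes 120 N, or if a joint passes its speed limit or range.

## Robot

A 6-joint arm with a two-finger parallel gripper is mounted at the origin on a cart in front of the work surface, level with it; the furniture and walls round the work are solid. World frame = base frame: x ahead of the robot, y to its left, z up, the work surface at z = 0. Lengths are in m, angles in rad, forces in N, time in s.
With the tool pointing down it reaches from about 0.3 to 1 m from the base axis. Payload 5.1 kg.
Tool frame: the origin (TCP) lies midway between the tips of the shut fingers; the grasp point (between the pads) lies 19 mm behind it; x points along the fingers, y is the direction in which the jaws open and shut, and the axes are right-handed (so a half turn about x gives the same grasp; the last joint's range is limited). The gripper opens to 95 mm and grips with 3 to 60 N. Pads are 20 mm wide; open, the fingers measure 119 mm over their backs; the gripper's body (75 mm by 180 mm) begins 59 mm behind the grasp point.
Start: joints at [-1.269, 0.124, 1.65, -0, 1.367, -0.083], TCP at [0.244, -0.602, 0.215] pointing down, gripper open.
Joint ranges: [-2.61, 2.61], [-1.02, 2.33], [0.03, 2.71], [-1.35, 4.49], [0.32, 2.68], [-2.91, 2.91]. Speed limits (rad/s): [2.57, 2.57, 3.14, 3.14, 3.14, 3.14].

## Interface

Orientations are given as a rotation vector (axis times angle).
In Python, from workcell import bot gives the robot as it stands.
- The arm moves only by the tool apply_moves, never from a script. Its argument "targets" is one flat list of numbers, 6 for each row, row after row: the shift along the tool's x, y, z scaled (see below), then the turn, a rotation vector about the tool's x, y, z scaled (see below). A call has 1 to 5 rows; each row shifts and turns the commanded pose from where the row before left it, along the tool's axes as they then stand; what a row does not reach is not made up. The controller multiplies each number of a shift by 0.02 m and each number of a turn by 4 degrees. A row lasts 1/8 s, in which the tool goes at most 62.5 mm and 10.7 degrees, less where a joint would pass 70% of its speed; a pose out of reach is approached as far as the arm can. A call with a number of a shift or a turn outside -1 to 1 is refused whole. A call with a gripper value outside its range is refused whole. "grip" is the opening, from 0 (shut) to 1 (fully open), set as the call begins (left out, the last holds). The fingers move at their own pace and stop on an object; "force" is the grip in N (left out, the last holds). Time passes only in rows, so rows that do not move let the fingers close. It gives the time, the measured TCP pose, the force and the opening at its end, in the units of the state.
- bot.get_state(): the state, without advancing time (a new reading comes with each control period).
- bot.capture(name): name is "side" or "top" or "wrist"; returns (picture, depth): 400x640x3 uint8, red, green, blue; 400x640 float32, m along the optical axis (not along the pixel's ray), 0 where there is no reading.
- bot.calibration(name): a dict with "fx", "fy", "cx", "cy" (pixels), "k1" (the pictures are not rectified: a ray, as slopes to the right and down, at radius r is drawn at 1 + k1 r^2 times it, then the intrinsics apply), "xyz" and "orientation" of the camera in the world; the wrist camera has in their place "tool_from_camera" (4x4, takes a point from camera to tool coordinates, whose origin is the TCP and whose axes are the tool frame's). Camera axes: x right, y down, z forward; pixel columns grow to the right and rows downward; lengths in m; the calibration is good to about 2 mm. A picture is of the moment at which its call begins: read the wrist's pose just before it. calibration takes no time and is no camera call.
- bot.job_done(): hands the job in, once; it reports no verdict.
The state is a dict: "time": time; "q": joint angles; "dq": joint speeds; "tau": joint torques, N m; "tcp_pos": TCP position; "tcp_rot": TCP orientation; "wrist_force": force on the tool from outside, world axes, zero at the start; "torque": the same for the moment, N m; "gripper_width": opening from 0.0 (shut) to 1.0 (fully open).
Only numpy, scipy, OpenCV 4.12 (cv2) and the standard library are available. Lean on these libraries where they do the work, as an engineer would, in place of code of your own. Each camera call takes 0.05 s, during which the arm holds its last target.

## Working session

There is one attempt and no reset: what is moved stays moved. The work goes in short steps, Python scripts to look and compute and a tool call to move; the robot and the scene stay as the last step left them, time stands still between calls to the robot, and variables do not carry over. Pictures are saved under pics/ and viewed, and the job is handed in when it is done.

Besides the shell and the picture viewer there is one more tool, called after "Call:" as a command line: name --argument value ..., lists and objects as JSON in quotes. apply_moves: Moves the arm, as the interface text tells. Shifts and turns lie within -1 to 1; 1 stands for 0.02 m of shift or 4 degrees of turn. Its arguments: {"type":"object","properties":{"targets":{"type":"array","items":{"type":"number"}},"grip":{"type":"number"},"force":{"type":"number"}},"required":["targets"]}

```bash
ls; mkdir -p pics; cat > h.py <<'E'
import numpy as np, cv2
from scipy.spatial.transform import Rotation as R
from workcell import bot
def snap(n,f):
    s=bot.get_state(); im,d=bot.capture(n); np.savez(f'{f}.npz',im=im,d=d,p=s['tcp_pos'],r=s['tcp_rot']); cv2.imwrite(f'pics/{f}.png',im[:,:,::-1]); return im,d,s
def campose(n,p=None,r=None):
    c=bot.calibration(n)
    if n=='wrist':
        T=np.eye(4);T[:3,:3]=R.from_rotvec(r).as_matrix();T[:3,3]=p
        return c,T@np.array(c['tool_from_camera'])
    T=np.eye(4);o=np.array(c['orientation'],float)
    T[:3,:3]=o if o.shape==(3,3) else R.from_rotvec(o).as_matrix();T[:3,3]=c['xyz'];return c,T
def rays(c,T,uv):
    uv=np.atleast_2d(np.array(uv,float)); K=np.array([[c['fx'],0,c['cx']],[0,c['fy'],c['cy']],[0,0,1]])
    n=cv2.undistortPoints(uv[:,None],K,np.array([c['k1'],0,0,0,0.]))[:,0]
    dc=np.c_[n,np.ones(len(n))]; return T[:3,3],dc@T[:3,:3].T
def onplane(c,T,uv,z):
    o,d=rays(c,T,uv); return o+d*((z-o[2])/d[:,2])[:,None]
def cloud(c,T,d):
    v,u=np.mgrid[0:d.shape[0],0:d.shape[1]]
    o,r=rays(c,T,np.c_[u.ravel(),v.ravel()]); return (o+r*d.reshape(-1,1)).reshape(*d.shape,3)
E
python3 - <<'E'
from h import *
for n in('side','top','wrist'):
    im,d,s=snap(n,n+'0'); print(n,bot.calibration(n),(d>0).mean())
print(s)
E
```

```text
pics
side {'fx': 394.81833484472213, 'fy': 394.81833484472213, 'cx': 322.13074907690697, 'cy': 200.1317532482094, 'k1': -0.07161959927995575, 'xyz': array([1.07440828, 0.30215671, 0.51347312]), 'orientation': array([-0.91066465, -2.19000775,  1.34429314])} 0.996234375
top {'fx': 438.23091328032086, 'fy': 438.23091328032086, 'cx': 320.7856363212036, 'cy': 198.56940202124085, 'k1': -0.0026206302394000307, 'xyz': array([ 0.32406439, -0.21682145,  0.99669471]), 'orientation': array([-2.05090676,  2.1351709 , -0.2649068 ])} 0.9960859375
wrist {'fx': 311.75087260942337, 'fy': 311.75087260942337, 'cx': 323.0064171388012, 'cy': 204.42049618384448, 'k1': -0.03453040873101361, 'tool_from_camera': array([[ 2.62080853e-04, -2.75820402e-01,  9.61209154e-01,
        -1.70560939e-01],
       [ 9.99999739e-01,  7.18829775e-04, -6.63881182e-05,
         4.30712486e-04],
       [-6.72634562e-04,  9.61208921e-01,  2.75820519e-01,
        -7.72735141e-02],
       [ 0.00000000e+00,  0.00000000e+00,  0.00000000e+00,
         1.00000000e+00]])} 0.9960390625
{'time': 0.1, 'q': array([-1.26858389e+00,  1.24437372e-01,  1.65150314e+00, -1.64047346e-05,
        1.36748969e+00, -8.25881520e-02]), 'dq': array([-0.00041375, -0.00115156, -0.00331027,  0.00106078,  0.0002604 ,
        0.00045081]), 'tau': array([ 9.69594548e-04, -4.18880975e+01, -3.61094785e+01,  7.77032808e-02,
        4.61703062e-02, -7.54344887e-05]), 'tcp_pos': array([ 0.24380062, -0.60193692,  0.21353186]), 'tcp_rot': array([ 2.01116009,  0.39371069, -2.01160548]), 'wrist_force': array([-0.28038816, -0.41458998, -0.78180214]), 'torque': array([0.02617339, 0.02225268, 0.0587324 ]), 'gripper_width': 1.0016616536248668}
```

View pics/top0.png

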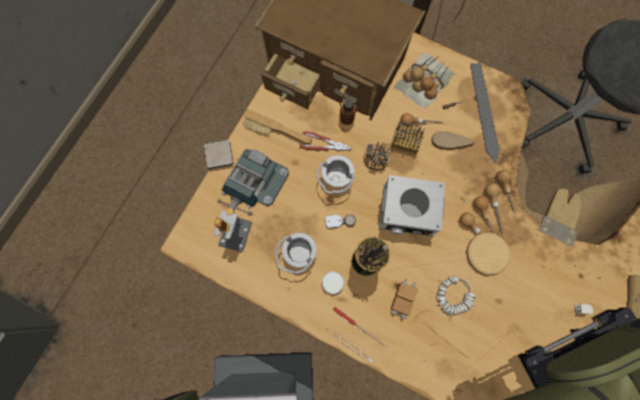

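View pics/side0.png

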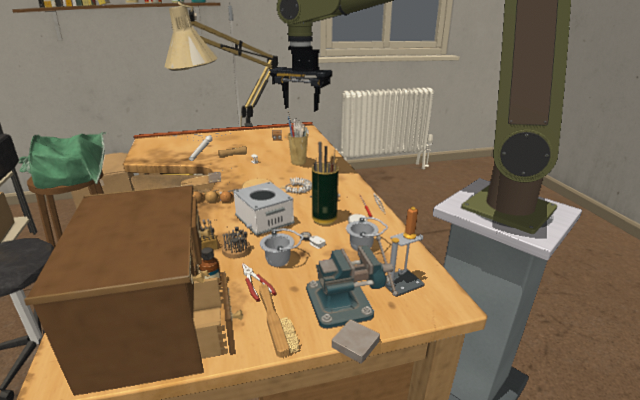

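View pics/wrist0.png

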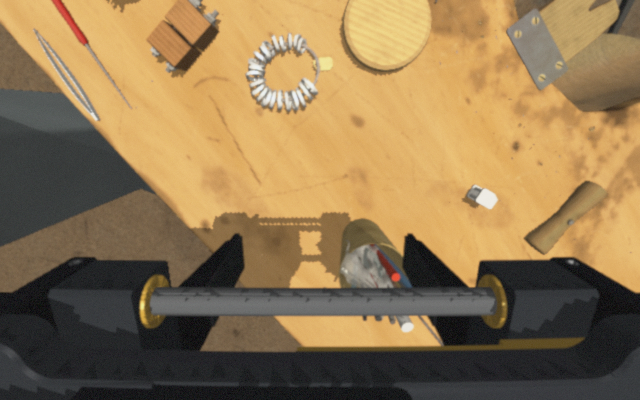

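```bash
python3 - <<'E'
from h import *
z=np.load('top0.npz');im=z['im'][:,:,::-1]
cv2.imwrite('pics/t1.png',cv2.resize(im[120:280,200:360],(800,800),interpolation=cv2.INTER_CUBIC)[:600])
a=im[180:300,200:360];cv2.imwrite('pics/t1.png',cv2.resize(a,(800,600),interpolation=cv2.INTER_CUBIC))
a=im[130:250,300:460];cv2.imwrite('pics/t2.png',cv2.resize(a,(800,600),interpolation=cv2.INTER_CUBIC))
z=np.load('side0.npz');im2=z['im'][:,:,::-1]
a=im2[180:300,230:430];cv2.imwrite('pics/s1.png',cv2.resize(a,(800,480),interpolation=cv2.INTER_CUBIC))
c,T=campose('top');d=np.load('top0.npz')['d'];P=cloud(c,T,d)
for n,u,v in [('potA',337,175),('potB',298,252),('well',414,203),('stand',230,228),('handle',222,228),('can',370,255),('vice',262,172),('bench',320,290)]:
    print(n,P[v,u].round(3))
E
```

```text
potA [ 0.628 -0.269  0.007]
potB [ 0.45  -0.171  0.003]
well [ 0.551 -0.442  0.014]
stand [ 0.491 -0.039  0.113]
handle [ 0.485 -0.031  0.15 ]
can [ 0.422 -0.319  0.131]
vice [ 0.613 -0.103  0.098]
bench [ 0.364 -0.218  0.002]
```

View pics/t1.png

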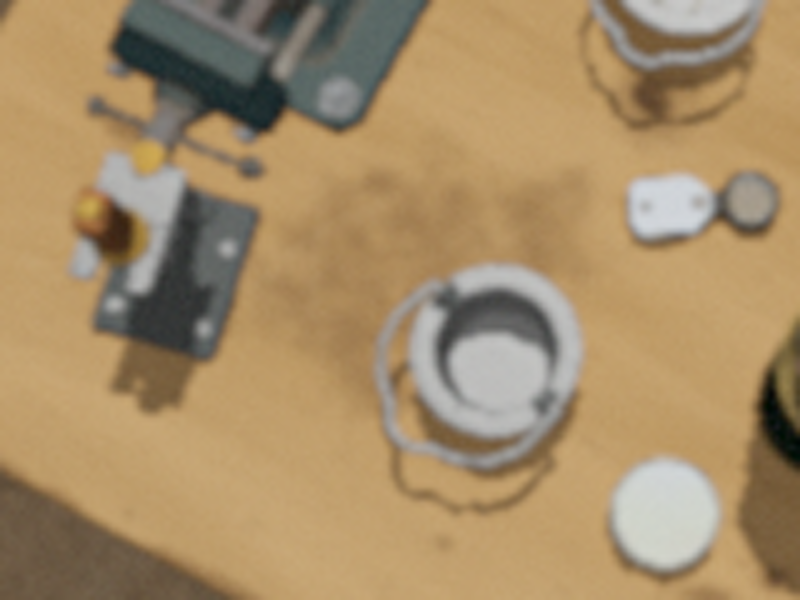

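View pics/t2.png

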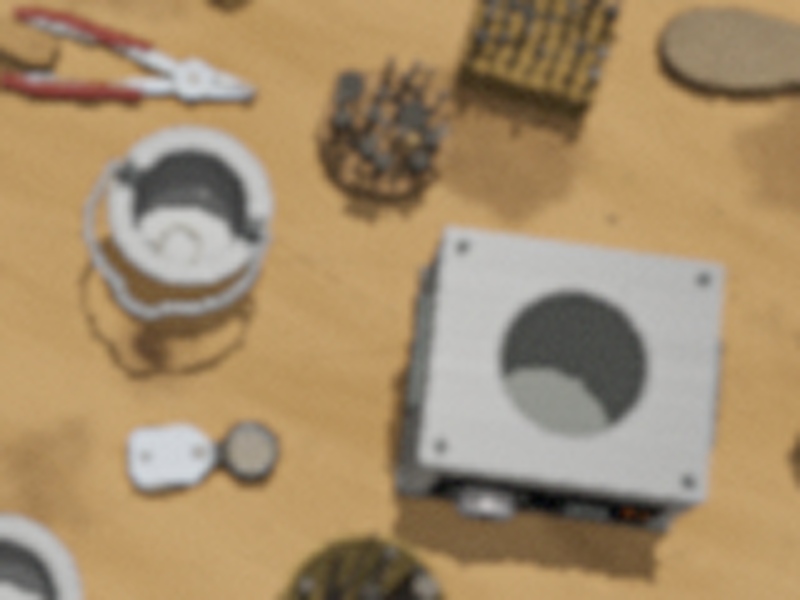

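View pics/s1.png

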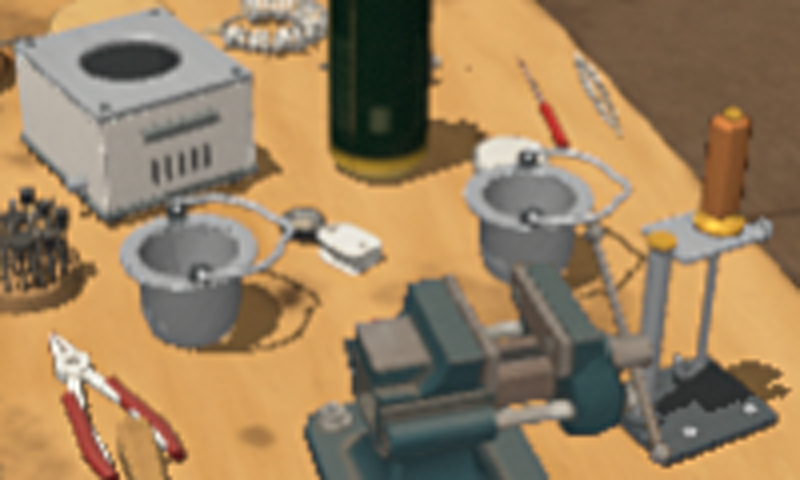

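```bash
cat >> h.py <<'E'
def circ(p):
    A=np.c_[2*p,np.ones(len(p))]; s=np.linalg.lstsq(A,(p**2).sum(1),rcond=None)[0]; return s[:2],np.sqrt(s[2]+s[:2]@s[:2])
def gray(im,lo=90,sat=60):
    h=cv2.cvtColor(im,cv2.COLOR_RGB2HSV); return ((h[...,1]<sat)&(h[...,2]>lo)).astype(np.uint8)
E
python3 - <<'E'
from h import *
s=bot.get_state();print(R.from_rotvec(s['tcp_rot']).as_matrix().round(3))
z=np.load('top0.npz');c,T=campose('top');P=cloud(c,T,z['d']);g=gray(z['im'])
print('cam axes',T[:3,:3].round(3))
for n,x,y in[('A',.63,-.27),('B',.45,-.17)]:
    m=(np.hypot(P[...,0]-x,P[...,1]-y)<.08)&(P[...,2]>.04)&(P[...,2]<.12)
    q=P[m];print(n,m.sum(),np.histogram(q[:,2],bins=np.arange(.04,.13,.005)))
    # flange: gray outer contour: 
    f=q[(q[:,2]<.056)]
    print(circ(f[:,:2]),f.mean(0))
    hi=q[q[:,2]>.057]; print(hi.round(3).tolist()[:40])
# well
m=(np.hypot(P[...,0]-.551,P[...,1]+.442)<.09)&(np.abs(P[...,2]-.078)<.008)
print('cover',P[m].mean(0),P[m].std(0))
mm=m.astype(np.uint8);cs,hh=cv2.findContours(mm,cv2.RETR_CCOMP,cv2.CHAIN_APPROX_NONE)
for k,cc in enumerate(cs):
    if len(cc)>40:
        q=onplane(c,T,cc[:,0].astype(float),.078)
        print(len(cc),hh[0][k][3],circ(q[:,:2]), cv2.minAreaRect(q[:,:2].astype(np.float32)*1000))
# by brightness
mb=((cv2.cvtColor(z['im'],cv2.COLOR_RGB2GRAY)<150)).astype(np.uint8)
E
```

```text
[[-0.001  0.375 -0.927]
 [ 0.002 -0.927 -0.375]
 [-1.    -0.002 -0.   ]]
cam axes [[-0.04  -0.969  0.243]
 [-0.999  0.039 -0.011]
 [ 0.001 -0.243 -0.97 ]]
A 569 (array([ 29, 263, 173,  99,   5,   0,   0,   0,   0,   0,   0,   0,   0,
         0,   0,   0,   0]), array([0.04 , 0.045, 0.05 , 0.055, 0.06 , 0.065, 0.07 , 0.075, 0.08 ,
       0.085, 0.09 , 0.095, 0.1  , 0.105, 0.11 , 0.115, 0.12 , 0.125]))
(array([ 0.62449399, -0.27627834]), np.float64(0.03880763912698169)) [ 0.62343698 -0.2681662   0.04965763]
[[0.646, -0.24, 0.06], [0.644, -0.236, 0.058], [0.643, -0.24, 0.06], [0.642, -0.231, 0.057], [0.641, -0.236, 0.059], [0.641, -0.238, 0.058], [0.641, -0.24, 0.06], [0.64, -0.229, 0.058], [0.639, -0.231, 0.059], [0.639, -0.238, 0.059], [0.635, -0.226, 0.057], [0.635, -0.229, 0.059], [0.633, -0.229, 0.058], [0.63, -0.226, 0.057], [0.623, -0.222, 0.058], [0.621, -0.221, 0.058], [0.618, -0.221, 0.059], [0.616, -0.221, 0.059], [0.613, -0.297, 0.06], [0.614, -0.221, 0.057], [0.611, -0.293, 0.059], [0.61, -0.295, 0.06], [0.611, -0.297, 0.059], [0.608, -0.295, 0.06], [0.608, -0.302, 0.058],
[... 1403 characters left out ...]
.057], [0.454, -0.127, 0.058], [0.452, -0.127, 0.058], [0.449, -0.125, 0.06], [0.45, -0.127, 0.057], [0.447, -0.125, 0.057], [0.447, -0.127, 0.061], [0.445, -0.125, 0.059], [0.443, -0.125, 0.058], [0.438, -0.127, 0.061], [0.437, -0.125, 0.058], [0.436, -0.127, 0.06]]
cover [ 0.5372809  -0.42791295  0.07855356] [0.03458859 0.03903349 0.00187436]
200 -1 (array([ 0.53863688, -0.42851892]), np.float64(0.06481465272781606)) ((537.7069091796875, -427.1357727050781), (123.3021011352539, 108.31390380859375), 79.46794128417969)
83 0 (array([ 0.53776018, -0.42719614]), np.float64(0.03234111574697933)) ((537.2921752929688, -427.1835632324219), (65.05381774902344, 63.610374450683594), 40.68102264404297)
```

Call:
apply_moves --targets '[-1,-0.5,-0.5,0,0,0,-1,-1,-0.9,0,0,0,-1,-1,-0.9,0,0,0,-1,-1,-0.9,0,0,0,-1,-1,-0.9,0,0,0]' --grip 1

```text
time: 0.78
tcp_pos: [0.2868, -0.4868, 0.3171]
tcp_rot: [2.01, 0.39, -2.009]
wrist_force: [1.2, -0.4, -0.2]
gripper_width: 1.002
```

Call:
apply_moves --targets '[-1,-1,-0.9,0,0,0,-0.5,-1,-0.9,0,0,0,0,-1,-0.9,0,0,0,0,-1,-0.9,0,0,0,0,-1,-0.9,0,0,0]'

```text
time: 1.4
tcp_pos: [0.3324, -0.3602, 0.3464]
tcp_rot: [2.011, 0.39, -2.009]
wrist_force: [0.3, 0.9, -0.6]
gripper_width: 1.001
```

Call:
apply_moves --targets '[0,-1,-0.9,0,0,0,0,-1,-0.9,0,0,0,0,-1,-0.9,0,0,0,0,-1,-0.9,0,0,0,0,-1,-0.9,0,0,0]'

```text
time: 2.02
tcp_pos: [0.378, -0.2337, 0.3462]
tcp_rot: [2.011, 0.391, -2.008]
wrist_force: [-0.1, 0.6, -0.2]
gripper_width: 1.004
```

Call:
apply_moves --targets '[0,-1,-0.9,0,0,0,0,-1,-0.9,0,0,0,0,-0.8,-0.5,0,0,0,0,0,0,0,0,0,0,0,0,0,0,0]'

```text
time: 2.65
tcp_pos: [0.3994, -0.1663, 0.3454]
tcp_rot: [2.011, 0.391, -2.009]
wrist_force: [-0.3, -0.1, -0.2]
gripper_width: 0.999
```

```bash
python3 - <<'E'
from h import *
im,d,s=snap('wrist','w1');print(s['time'],s['tcp_pos'],s['q'],s['wrist_force'])
E
```

```text
2.65 [ 0.39939192 -0.16627791  0.34542964] [-5.18512996e-01 -4.22829552e-01  1.92158902e+00 -3.00454263e-04
  1.64154109e+00  6.67340527e-01] [-0.32363297 -0.1051404  -0.17448481]
```

View pics/w1.png

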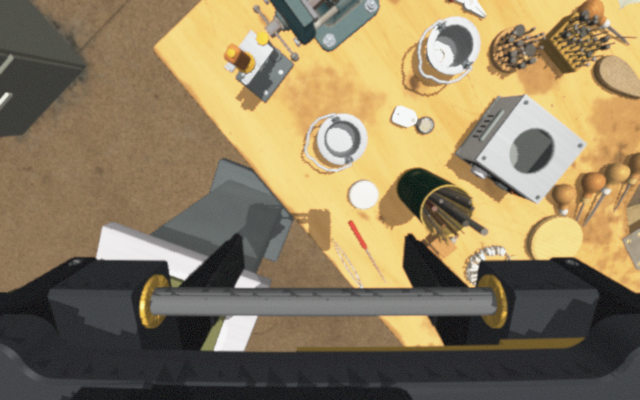

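```bash
python3 - <<'E'
from h import *
z=np.load('w1.npz');im=z['im'][:,:,::-1]
a=cv2.resize(im[10:100,400:490],(400,400),interpolation=cv2.INTER_CUBIC);b=cv2.resize(im[20:110,210:300],(400,400),interpolation=cv2.INTER_CUBIC)
cv2.imwrite('pics/w1z.png',np.hstack([a,b]))
E
```

```text
(no output)
```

View pics/w1z.png

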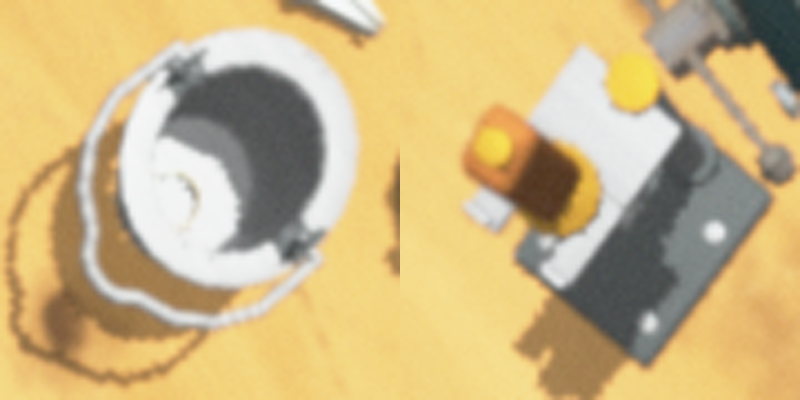

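Call:
apply_moves --targets '[0.4,-1,-0.8,0,0,0,0.4,-1,-0.8,0,0,0,0.4,-1,-0.8,0,0,0,0.4,-1,-0.8,0,0,0,0.4,-0.6,-0.6,0,0,0]'

```text
time: 3.32
tcp_pos: [0.4356, -0.0522, 0.3045]
tcp_rot: [2.011, 0.391, -2.011]
wrist_force: [-0.7, -0.3, 0.1]
gripper_width: 0.998
```

Call:
apply_moves --targets '[0,0,0,0,0,0]'

```text
time: 3.45
tcp_pos: [0.4352, -0.0523, 0.3039]
tcp_rot: [2.009, 0.393, -2.012]
wrist_force: [0.0, -0.5, 0.5]
gripper_width: 0.997
```

```bash
python3 - <<'E'
from h import *
im,d,s=snap('wrist','w2');print(s['time'],s['tcp_pos'],s['tcp_rot'])
im=im[:,:,::-1]
c,T=campose('wrist',s['tcp_pos'],s['tcp_rot']);P=cloud(c,T,d)
p=np.array([.485,-.031,.15]);q=T[:3,:3].T@(p-T[:3,3]);u=int(c['fx']*q[0]/q[2]+c['cx']);v=int(c['fy']*q[1]/q[2]+c['cy']);print(u,v)
v0=max(0,v-75);u0=max(0,u-100);a=im[v0:v0+150,u0:u0+200];print(u0,v0)
cv2.imwrite('pics/w2z.png',cv2.resize(a,(800,600),interpolation=cv2.INTER_CUBIC))
E
```

```text
3.45 [ 0.43523823 -0.05231394  0.30393584] [ 2.00866821  0.39297271 -2.01209431]
321 138
221 63
```

View pics/w2z.png

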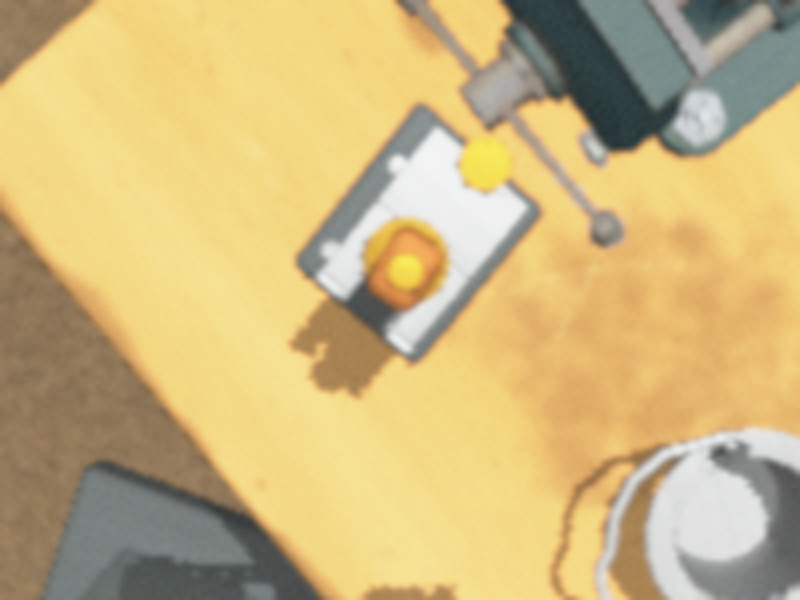

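```bash
python3 - <<'E'
from h import *
z=np.load('w2.npz');c,T=campose('wrist',z['p'],z['r']);P=cloud(c,T,z['d'])
near=np.hypot(P[...,0]-.485,P[...,1]+.031)<.06
h=cv2.cvtColor(z['im'],cv2.COLOR_RGB2HSV)
for lo,hi in[(.160,.185),(.115,.125),(.105,.12)]:
    m=near&(P[...,2]>lo)&(P[...,2]<hi);q=P[m]
    print(lo,m.sum(),q.mean(0).round(4),cv2.minAreaRect((q[:,:2]*1000).astype(np.float32)), np.percentile(q[:,2],[5,50,95]))
m=(near&(P[...,2]>.160)&(P[...,2]<.185)).astype(np.uint8)
cs,_=cv2.findContours(m,cv2.RETR_EXTERNAL,cv2.CHAIN_APPROX_NONE);cc=max(cs,key=len)
q=onplane(c,T,cc[:,0].astype(float),.171)[:,:2];print(cv2.minAreaRect((q*1000).astype(np.float32)))
e,V=np.linalg.eigh(np.cov(P[m>0][:,:2].T));print(np.sqrt(e),V)
# collar: yellow circle ; knob of post
for n,pt,zz in[('top',(406,268),.173),('collar c approx',(405,255),.117),('postknob',(486,163),.112)]:
    print(n,onplane(c,T,[[221+pt[0]/4,63+pt[1]/4]],zz).round(4))
# plate edges & foot
for n,pt,zz in[('footL',(300,262),.006),('footB',(413,360),.006),('footR',(540,210),.006),('footT',(420,105),.006),('tineL',(322,290),.112),('tineR',(408,350),.112)]:
    print(n,onplane(c,T,[[221+pt[0]/4,63+pt[1]/4]],zz).round(4))
t=np.load('top0.npz')
a=t['im'][200:260,200:270,::-1];b=np.load('side0.npz')['im'][200:300,370:430,::-1]
cv2.imwrite('pics/zz.png',np.hstack([cv2.resize(a,(400,343),interpolation=cv2.INTER_CUBIC),cv2.resize(b,(206,343),interpolation=cv2.INTER_CUBIC)]))
v0,u0=63+45,221+75;w=z['im'][v0:v0+50,u0:u0+60,::-1];cv2.imwrite('pics/zw.png',cv2.resize(w,(720,600),interpolation=cv2.INTER_CUBIC))
cv2.imwrite('pics/zs.png',cv2.resize(b[20:90],(500,583),interpolation=cv2.INTER_CUBIC))
E
```

```text
0.16 252 [ 0.4936 -0.0278  0.1715] ((493.53509521484375, -28.16502571105957), (13.762938499450684, 17.992109298706055), 80.274169921875) [0.16822808 0.17123131 0.17515545]
0.115 222 [ 0.5016 -0.0289  0.1166] ((502.9458312988281, -31.530506134033203), (33.5416259765625, 59.55918502807617), 72.00554656982422) [0.11515167 0.11639173 0.11863852]
0.105 1183 [ 0.5055 -0.031   0.1134] ((500.23553466796875, -41.28913879394531), (56.73601150512695, 60.51087951660156), 72.56824493408203) [0.11125792 0.11283927 0.11727902]
((493.68731689453125, -28.128023147583008), (13.63606071472168, 17.77739715576172), 80.2728042602539)
[0.00372147 0.00491981] [[-0.06002799 -0.99819669]
 [-0.99819669  0.06002799]]
top [[ 0.4941 -0.0282  0.173 ]]
collar c approx [[ 0.4948 -0.0274  0.117 ]]
postknob [[ 0.5262 -0.0389  0.112 ]]
footL [[0.4742 0.0061 0.006 ]]
footB [[ 0.4567 -0.0457  0.006 ]]
footR [[ 0.5241 -0.0679  0.006 ]]
footT [[ 0.5411 -0.014   0.006 ]]
tineL [[ 0.4767 -0.0092  0.112 ]]
tineR [[ 0.4702 -0.0383  0.112 ]]
```

View pics/zw.png

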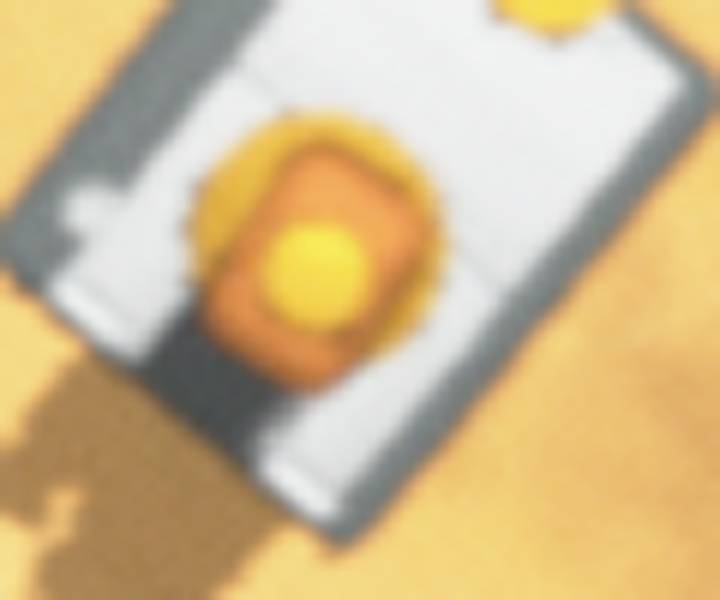

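View pics/zs.png

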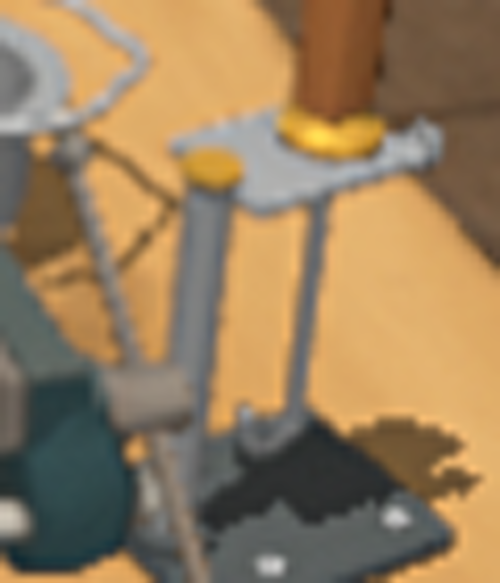

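Call:
apply_moves --targets '[0.5,0,0,1,0,0,0.5,0,0,1,0,0,0.5,0,0,1,0,0,0.5,0,0,1,0,0,0.5,0,0,1,0,0]' --grip 0.55 --force 30

```text
time: 4.12
tcp_pos: [0.4355, -0.0536, 0.255]
tcp_rot: [2.206, 0.034, -2.204]
wrist_force: [-0.1, -0.5, -0.2]
gripper_width: 0.565
```

Call:
apply_moves --targets '[0,0,0,1,0,0,0,0,0,1,0,0,0,0,0,0.9,0,0,0,-0.8,-1,0,0,0,0,-0.8,-1,0,0,0]'

```text
time: 4.75
tcp_pos: [0.4809, -0.0286, 0.2556]
tcp_rot: [-2.135, 0.181, 2.132]
wrist_force: [0.6, -0.6, 0.4]
gripper_width: 0.549
```

Call:
apply_moves --targets '[0.5,0,-0.6,0,0,0,0,0,0,0,0,0]'

```text
time: 5.0
tcp_pos: [0.4915, -0.0304, 0.2432]
tcp_rot: [-2.131, 0.18, 2.137]
wrist_force: [-0.4, -0.1, 0.6]
gripper_width: 0.549
```

```bash
cat >> h.py <<'E'
def go(tgt,yaw=None):
    """tool-axis units for a world shift; yaw = world angle (deg) of hook x"""
    s=bot.get_state();M=R.from_rotvec(s['tcp_rot']).as_matrix();d=np.array(tgt)-s['tcp_pos']
    hx=-M[:,2];print('t',s['time'],'tcp',s['tcp_pos'].round(4),'hookyaw',np.degrees(np.arctan2(hx[1],hx[0])).round(2),'tilt',(M[:2,0]).round(4),'F',s['wrist_force'].round(2),'w',round(s['gripper_width'],3))
    print('units total',(M.T@d/.02).round(2))
E
python3 - <<'E'
from h import *
go([.4938,-.0282,.128])
im,d,s=snap('wrist','w3')
c,T=campose('wrist',s['tcp_pos'],s['tcp_rot']);P=cloud(c,T,d)
near=np.hypot(P[...,0]-.494,P[...,1]+.028)<.03
m=near&(P[...,2]>.160)&(P[...,2]<.185);q=P[m];print(m.sum(),q.mean(0))
cs,_=cv2.findContours(m.astype(np.uint8),cv2.RETR_EXTERNAL,cv2.CHAIN_APPROX_NONE);cc=max(cs,key=len)
print(cv2.minAreaRect((onplane(c,T,cc[:,0].astype(float),.171)[:,:2]*1000).astype(np.float32)))
E
```

```text
t 5.0 tcp [ 0.4915 -0.0304  0.2432] hookyaw -9.61 tilt [-0.0031  0.    ] F [-0.41 -0.06  0.61] w 0.549
units total [ 5.76 -0.13 -0.11]
376 [ 0.49514382 -0.02847793  0.17065836]
((495.1749572753906, -28.398025512695312), (13.119579315185547, 19.591447830200195), 80.42914581298828)
```

View pics/w3.png

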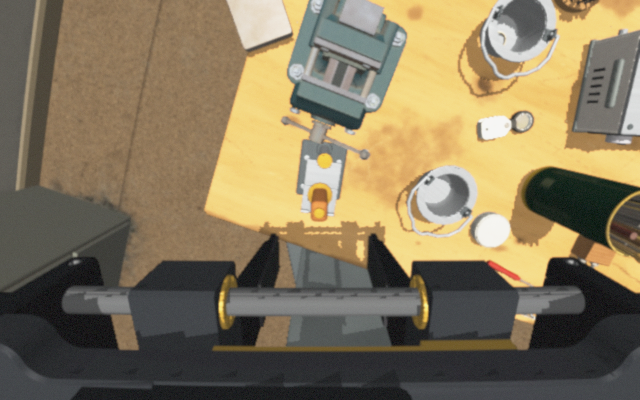

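Call:
apply_moves --targets '[1,-0.13,-0.15,0,0,0,1,0,0,0,0,0,1,0,0,0,0,0,1,0,0,0,0,0,0.9,0,0,0,0,0]'

```text
time: 5.68
tcp_pos: [0.495, -0.0273, 0.1449]
tcp_rot: [-2.133, 0.178, 2.136]
wrist_force: [1.0, -0.5, 0.2]
gripper_width: 0.551
```

Call:
apply_moves --targets '[0.8,0,0,0,0,0,0,0,0,0,0,0]'

```text
time: 5.92
tcp_pos: [0.4944, -0.0272, 0.1288]
tcp_rot: [-2.131, 0.178, 2.138]
wrist_force: [0.2, 0.1, 0.0]
gripper_width: 0.549
```

```bash
python3 - <<'E'
from h import *
go([.4945,-.0283,.128])
im,d,s=snap('side','s2')
a=im[170:280,350:440,::-1];cv2.imwrite('pics/s2z.png',cv2.resize(a,(490,600),interpolation=cv2.INTER_CUBIC))
E
```

```text
t 5.925 tcp [ 0.4944 -0.0272  0.1288] hookyaw -9.55 tilt [-0.0032  0.0005] F [0.23 0.06 0.03] w 0.549
units total [ 0.04  0.05 -0.01]
```

View pics/s2z.png

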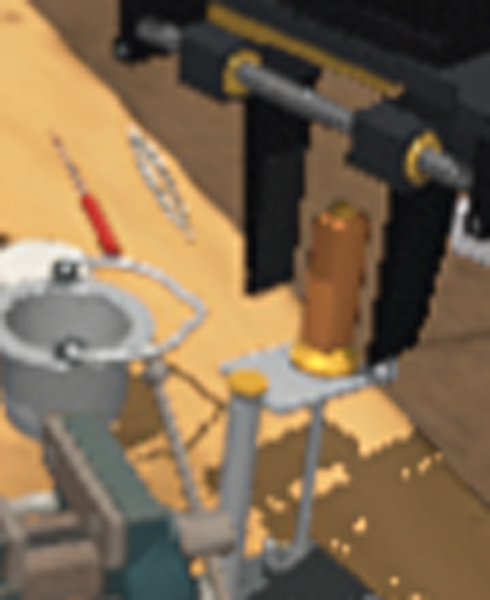

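Call:
apply_moves --targets '[0,0.05,0,0,0,0,0,0,0,0,0,0,0,0,0,0,0,0,0,0,0,0,0,0]' --grip 0 --force 45

```text
time: 6.48
tcp_pos: [0.4954, -0.0283, 0.131]
tcp_rot: [-2.135, 0.178, 2.134]
wrist_force: [0.9, -1.1, 0.2]
gripper_width: 0.185
```

Call:
apply_moves --targets '[0,0,0,0,0,0,0,0,0,0,0,0]'

```text
time: 6.72
tcp_pos: [0.4953, -0.0283, 0.1308]
tcp_rot: [-2.134, 0.178, 2.134]
wrist_force: [0.4, 0.9, 0.2]
gripper_width: 0.145
```

```bash
python3 - <<'E'
from h import *
go([.4945,-.0283,.128])
E
```

```text
t 6.725 tcp [ 0.4953 -0.0283  0.1308] hookyaw -9.56 tilt [0.0001 0.0001] F [0.41 0.94 0.23] w 0.145
units total [0.14 0.01 0.04]
```

Call:
apply_moves --targets '[-0.3,0,0,0,0,0,-0.4,0,0,0,0,0,0,-0.13,1,0,0,0,0,-0.13,1,0,0,0,-0.3,-0.13,1,0,0,0]'

```text
time: 7.35
tcp_pos: [0.4366, -0.0105, 0.1508]
tcp_rot: [-2.134, 0.178, 2.135]
wrist_force: [-1.2, 0.4, -1.1]
gripper_width: 0.146
```

```bash
python3 - <<'E'
from h import *
go([.4345,-.01,.25])
E
```

```text
t 7.35 tcp [ 0.4366 -0.0105  0.1508] hookyaw -9.56 tilt [-0.0006  0.0001] F [-1.18  0.37 -1.11] w 0.146
units total [-4.96 -0.01  0.11]
```

Call:
apply_moves --targets '[-1,0,0.1,1,0,0,-1,0,0,1,0,0,-1,0,0,1,0,0,-1,0,0,1,0,0,-1,0,0,1,0,0]'

```text
time: 7.98
tcp_pos: [0.4354, -0.0104, 0.252]
tcp_rot: [-1.931, 0.511, 1.929]
wrist_force: [0.5, -0.5, -1.0]
gripper_width: 0.145
```

Call:
apply_moves --targets '[-0.5,0.65,-1,0,0,0,-0.5,0.65,-1,0,0,0,-0.5,0.65,-1,0,0,0,0,0.65,-1,0,0,0,0,0.65,-1,0,0,0]'

```text
time: 8.6
tcp_pos: [0.4908, -0.1173, 0.2805]
tcp_rot: [-1.932, 0.509, 1.932]
wrist_force: [-0.5, -0.5, -0.3]
gripper_width: 0.139
```

Call:
apply_moves --targets '[0,0.65,-1,0,0,0,0,0.65,-1,0,0,0,0,0.65,-1,0,0,0,0,0.65,-1,0,0,0,0,0.65,-1,0,0,0]'

```text
time: 9.22
tcp_pos: [0.5457, -0.2235, 0.2799]
tcp_rot: [-1.93, 0.509, 1.933]
wrist_force: [0.3, 0.4, -1.3]
gripper_width: 0.142
```

Call:
apply_moves --targets '[0,0,0,0,0,0,0,0,0,0,0,0]'

```text
time: 9.48
tcp_pos: [0.5451, -0.222, 0.2801]
tcp_rot: [-1.93, 0.509, 1.933]
wrist_force: [-0.7, 0.2, -0.4]
gripper_width: 0.14
```

```bash
python3 - <<'E'
from h import *
go([.549,-.223,.28])
im,d,s=snap('wrist','w4')
E
```

```text
t 9.475 tcp [ 0.5451 -0.222   0.2801] hookyaw -29.56 tilt [-0.0011  0.0009] F [-0.73  0.15 -0.44] w 0.14
units total [ 0.   -0.05 -0.19]
```

View pics/w4.png

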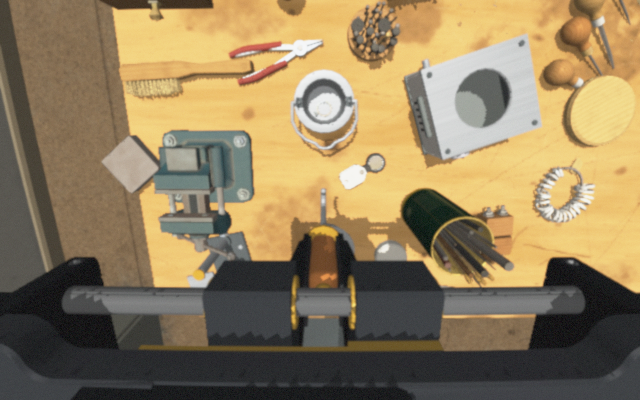

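```bash
python3 - <<'E'
from h import *
z=np.load('w4.npz');im=z['im'];c,T=campose('wrist',z['p'],z['r']);P=cloud(c,T,z['d'])
print('cam',T[:3,3])
a=im[60:160,270:370,::-1];cv2.imwrite('pics/w4z.png',cv2.resize(a,(600,600),interpolation=cv2.INTER_CUBIC))
a=im[150:260,270:370,::-1];cv2.imwrite('pics/w4h.png',cv2.resize(a,(545,600),interpolation=cv2.INTER_CUBIC))
near=np.hypot(P[...,0]-.627,P[...,1]+.267)<.08
print(np.histogram(P[near][:,2],bins=np.arange(-.004,.08,.004)))
m=near&(np.abs(P[...,2]-.049)<.004)
q=P[m][:,:2]
# flange: outer circle
cs,_=cv2.findContours((near&(P[...,2]>.043)).astype(np.uint8),cv2.RETR_EXTERNAL,cv2.CHAIN_APPROX_NONE);cc=max(cs,key=len)
b=onplane(c,T,cc[:,0].astype(float),.049)[:,:2]
ctr=np.array([.627,-.267])
for i in range(8):
    r=np.hypot(*(b-ctr).T);k=(np.abs(r-.0375)<.004)&((b-ctr)@np.array([.87,-.49])>-.005)
    ctr,rad=circ(b[k])
print('flange',ctr,rad,k.sum())
# inner mouth dia 53-57: 
m=near&(P[...,2]>.0545)
print('high pts',m.sum());hp=P[m];x=np.array([np.cos(np.radians(-29.56)),np.sin(np.radians(-29.56))]);y=np.array([-x[1],x[0]])
rel=hp[:,:2]-ctr
print(np.c_[rel@x,rel@y,hp[:,2]].round(4)[::6])
E
```

```text
cam [ 0.61261217 -0.26127851  0.45053764]
(array([2090, 5920,  341,  492,  123,   25,   36,   37,   30,   36,   36,
         41,  197, 1212,  296,  188,    5,    0,    0,    0]), array([-0.004,  0.   ,  0.004,  0.008,  0.012,  0.016,  0.02 ,  0.024,
        0.028,  0.032,  0.036,  0.04 ,  0.044,  0.048,  0.052,  0.056,
        0.06 ,  0.064,  0.068,  0.072,  0.076]))
flange [0. 0.] 0.0 0
high pts 40801
[[0.6618 0.075  0.4505]
 [0.6618 0.075  0.4505]
 [0.6618 0.075  0.4505]
 ...
 [0.6049 0.0429 0.4005]
 [0.6059 0.0422 0.4014]
 [0.6067 0.0392 0.4022]]
```

View pics/w4z.png

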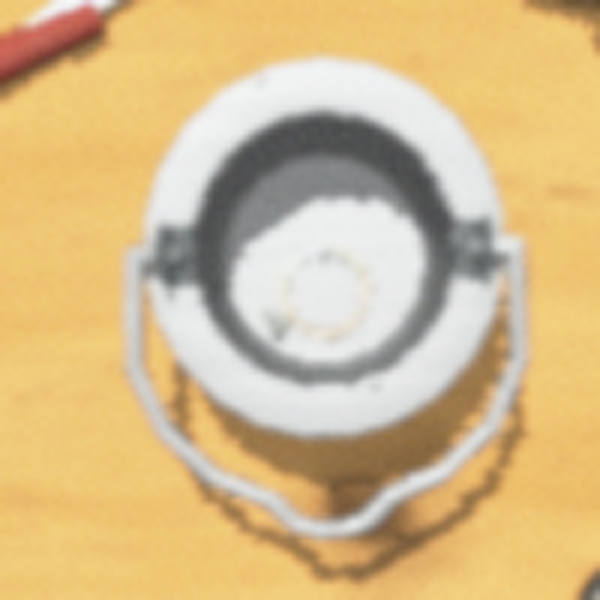

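View pics/w4h.png

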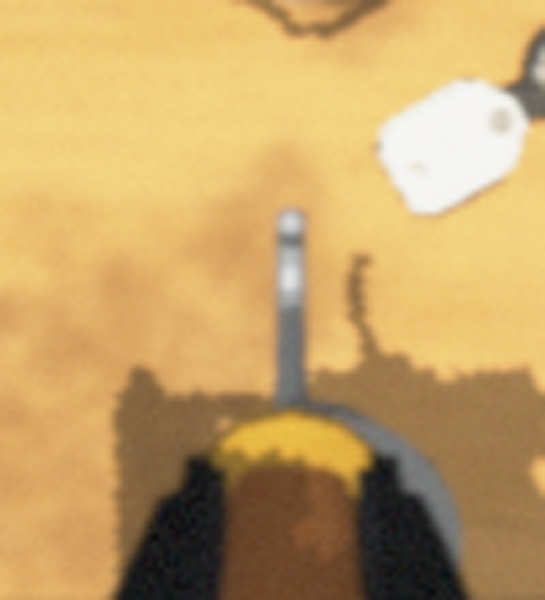

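```bash
python3 - <<'E'
from h import *
z=np.load('w4.npz');im=z['im'];c,T=campose('wrist',z['p'],z['r']);P=cloud(c,T,z['d'])
M=R.from_rotvec(z['r']).as_matrix();hx=-M[:2,2];hy=-M[:2,1]
f=lambda x,y:[270+x/6,60+y/6]
eL,eR=onplane(c,T,[f(172,255),f(478,248)],.057);print('ears',eL,eR,np.hypot(*(eL-eR)[:2]))
fl=onplane(c,T,[f(148,250),f(502,250),f(325,58),f(325,437)],.049);print('flange mid lr',fl[:2].mean(0),np.hypot(*(fl[0]-fl[1])[:2]),'tb',fl[2:].mean(0),np.hypot(*(fl[2]-fl[3])[:2]))
for n,q in[('ears',(eL+eR)/2),('lr',fl[:2].mean(0)),('tb',fl[2:].mean(0))]: print(n,'rel tcp hookx,hooky',((q[:2]-z['p'][:2])@hx).round(4),((q[:2]-z['p'][:2])@hy).round(4))
a=f(325,527);u,v=int(round(a[0])),int(round(a[1]))
w=P[v-2:v+3,u-3:u+4].reshape(-1,3);w=w[w[:,2]>.03];print('apex depth z',w[:,2].round(4))
for zz in(.045,.048,.051,.055,.06):
    p=onplane(c,T,[a],zz)[0];print(zz,((p[:2]-z['p'][:2])@hx).round(4),((p[:2]-z['p'][:2])@hy).round(4))
J=onplane(c,T,[[270+290/5.45,150+215/5.45]],z['p'][2]-.0188-.072)[0];print('Jtip',J,((J[:2]-z['p'][:2])@hx).round(4),((J[:2]-z['p'][:2])@hy).round(4))
near=np.hypot(P[...,0]-.54,P[...,1]+.43)<.09
m=(near&(np.abs(P[...,2]-.078)<.008)).astype(np.uint8)
cs,hh=cv2.findContours(m,cv2.RETR_CCOMP,cv2.CHAIN_APPROX_NONE)
for k,cc in enumerate(cs):
    if len(cc)>40: q=onplane(c,T,cc[:,0].astype(float),.078);print(hh[0][k][3],circ(q[:,:2]))
E
```

```text
ears [ 0.63952971 -0.24253718  0.057     ] [ 0.61043556 -0.29664853  0.057     ] 0.0614370279684303
flange mid lr [ 0.62549183 -0.26992369  0.049     ] 0.07249415258003379 tb [ 0.62512657 -0.26971876  0.049     ] 0.07430560929957655
ears rel tcp hookx,hooky 0.093 -0.0019
lr rel tcp hookx,hooky 0.0936 -0.002
tb rel tcp hookx,hooky 0.0931 -0.002
apex depth z [0.0523 0.0545 0.0546 0.056  0.0557 0.055  0.0536 0.0535 0.0541 0.0549
 0.0544 0.0549 0.0533 0.0555 0.0533 0.0535 0.0525 0.0553 0.0536 0.0538
 0.0533 0.0529]
0.045 0.0368 -0.0021
0.048 0.0372 -0.0021
0.051 0.0375 -0.0021
0.055 0.0379 -0.0021
0.06 0.0384 -0.002
Jtip [ 0.55862838 -0.23072262  0.18928266] 0.0161 -0.0009
-1 (array([ 0.53896629, -0.4289128 ]), np.float64(0.06587335468394206))
0 (array([ 0.53913257, -0.42808374]), np.float64(0.03160846190742291))
```

Call:
apply_moves --targets '[1,0.06,0,0,0,0,1,0,0,0,0,0,1,0,0,0,0,0,1,0,0,0,0,0,1,0,0,0,0,0]'

```text
time: 10.15
tcp_pos: [0.5445, -0.223, 0.1789]
tcp_rot: [-1.931, 0.509, 1.932]
wrist_force: [0.4, -0.0, -1.8]
gripper_width: 0.147
```

Call:
apply_moves --targets '[1,0,0,0,0,0,1,0,0,0,0,0,0.45,0,0,0,0,0,0,0,0,0,0,0]'

```text
time: 10.65
tcp_pos: [0.5443, -0.223, 0.1307]
tcp_rot: [-1.93, 0.509, 1.933]
wrist_force: [0.5, -0.9, -0.7]
gripper_width: 0.146
```

```bash
python3 - <<'E'
from h import *
go([.545,-.222,.131])
im,d,s=snap('wrist','w5')
a=im[30:260,200:440,::-1];cv2.imwrite('pics/w5z.png',cv2.resize(a,(626,600),interpolation=cv2.INTER_CUBIC))
im,d,s=snap('side','s5')
a=im[190:310,210:370,::-1];cv2.imwrite('pics/s5z.png',cv2.resize(a,(800,600),interpolation=cv2.INTER_CUBIC))
E
```

```text
t 10.65 tcp [ 0.5443 -0.223   0.1307] hookyaw -29.55 tilt [-0.0013  0.0007] F [ 0.45 -0.86 -0.69] w 0.146
units total [-0.01 -0.06 -0.  ]
```

View pics/w5z.png

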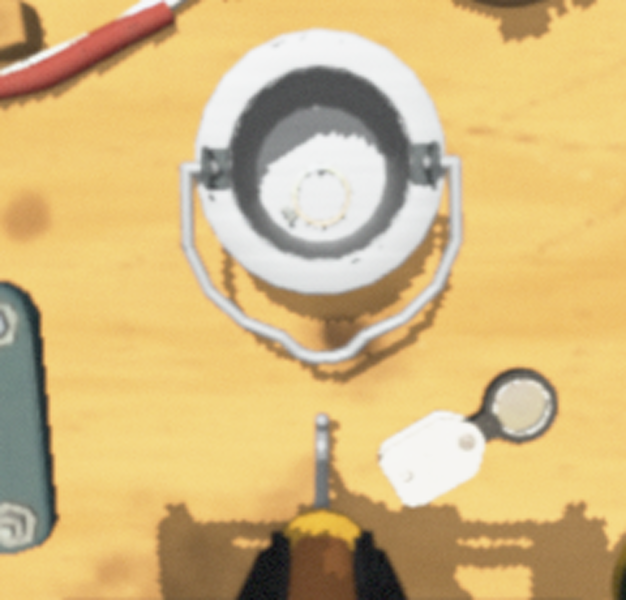

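View pics/s5z.png

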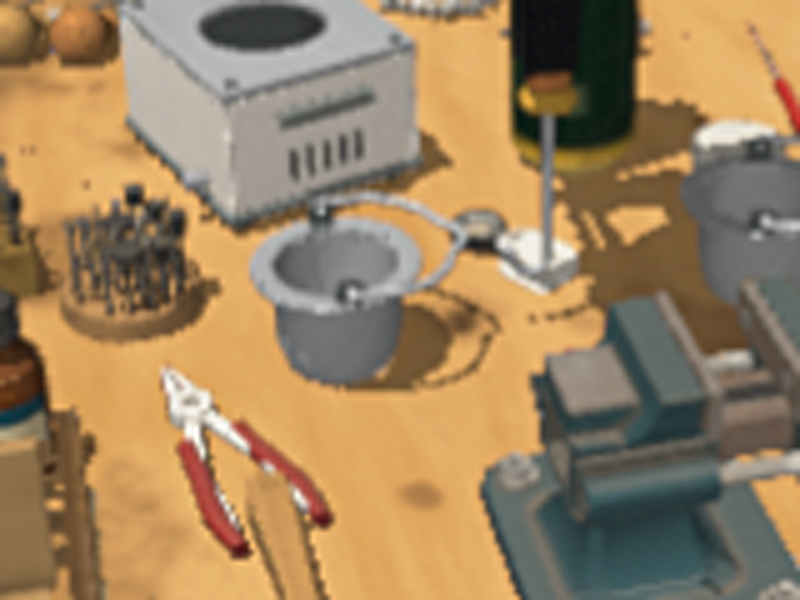

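```bash
python3 - <<'E'
from h import *
z=np.load('w5.npz');c,T=campose('wrist',z['p'],z['r']);P=cloud(c,T,z['d'])
M=R.from_rotvec(z['r']).as_matrix();hx=-M[:2,2];hy=-M[:2,1]
k=626/240;f=lambda x,y:[200+x/k,30+y/k]
for n,a,zz in[('tiptop',(322,413),.042),('tipc',(322,421),.041),('apex',(325,354),.052),('earL',(215,168),.057),('earR',(428,163),.057)]:
    p=onplane(c,T,[f(*a)],zz)[0];u,v=[int(round(t)) for t in f(*a)];w=P[v-2:v+3,u-1:u+2,2]
    print(n,p.round(4),((p[:2]-z['p'][:2])@hx).round(4),((p[:2]-z['p'][:2])@hy).round(4),np.sort(w.ravel()).round(3)[-9:])
E
```

```text
tiptop [ 0.559  -0.2326  0.042 ] 0.0175 -0.0011 [0.001 0.04  0.041 0.041 0.042 0.042 0.043 0.043 0.043]
tipc [ 0.5565 -0.2311  0.041 ] 0.0146 -0.0011 [0.042 0.042 0.042 0.042 0.043 0.043 0.043 0.043 0.044]
apex [ 0.5769 -0.2437  0.052 ] 0.0385 -0.002 [0.054 0.054 0.054 0.054 0.054 0.055 0.055 0.055 0.055]
earL [ 0.6395 -0.2431  0.057 ] 0.0927 0.0295 [0.057 0.057 0.057 0.057 0.057 0.057 0.058 0.058 0.059]
earR [ 0.6108 -0.2965  0.057 ] 0.0941 -0.0312 [0.058 0.058 0.058 0.059 0.059 0.059 0.06  0.06  0.061]
```

Call:
apply_moves --targets '[0,0.02,-0.55,0,0,0,0,0.02,-0.55,0,0,0,0,0.01,-0.57,0,0,0,-0.25,0,0,0,0,0,-0.25,0,0,0,0,0]'

```text
time: 11.38
tcp_pos: [0.5733, -0.2405, 0.1419]
tcp_rot: [-1.931, 0.509, 1.932]
wrist_force: [-0.0, -0.7, -0.3]
gripper_width: 0.148
```

```bash
python3 - <<'E'
from h import *
go([.5734,-.24,.149])
im,d,s=snap('wrist','w6')
a=im[90:240,250:400,::-1];
im,d,s=snap('side','s6')
b=im[210:290,250:350,::-1];cv2.imwrite('pics/w6z.png',np.hstack([cv2.resize(a,(400,400),interpolation=cv2.INTER_CUBIC),cv2.resize(b,(400,400),interpolation=cv2.INTER_CUBIC)]))
E
```

```text
t 11.375 tcp [ 0.5733 -0.2405  0.1419] hookyaw -29.55 tilt [-0.0003  0.0002] F [-0.03 -0.66 -0.32] w 0.148
units total [-0.36 -0.02  0.01]
```

View pics/w6z.png

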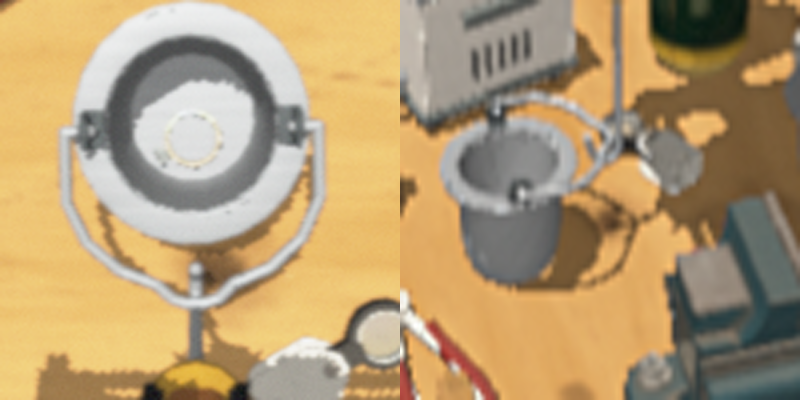

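Call:
apply_moves --targets '[-0.4,0,0,0,0,0,-0.45,0,-0.05,0,0,0,-0.45,0,-0.05,0,0,0,-0.35,0,-0.13,0,0,0,-0.33,0,-0.15,0,0,0]'

```text
time: 12.1
tcp_pos: [0.5801, -0.2443, 0.1819]
tcp_rot: [-1.932, 0.51, 1.931]
wrist_force: [0.0, -0.3, 0.0]
gripper_width: 0.147
```

```bash
cat > look.py <<'E'
from h import *
import sys
n=sys.argv[1];go([.5734,-.24,.149])
im,d,s=snap('wrist','w'+n)
a=im[90:240,250:400,::-1];
im,d,s=snap('side','s'+n)
b=im[180:290,230:340,::-1];cv2.imwrite(f'pics/c{n}.png',np.hstack([cv2.resize(a,(400,400),interpolation=cv2.INTER_CUBIC),cv2.resize(b,(400,400),interpolation=cv2.INTER_CUBIC)]))
E
python3 look.py 7
```

```text
t 12.1 tcp [ 0.5801 -0.2443  0.1819] hookyaw -29.55 tilt [ 0.0004 -0.0002] F [ 0.03 -0.31  0.03] w 0.147
units total [ 1.65 -0.02  0.4 ]
```

View pics/c7.png

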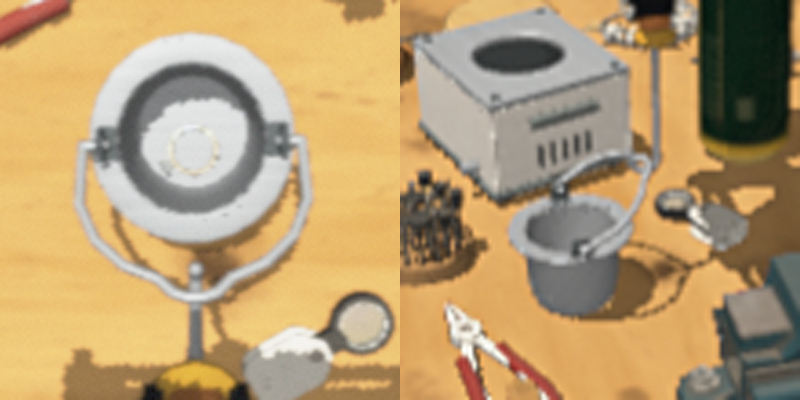

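Call:
apply_moves --targets '[-0.3,0,-0.24,0,0,0,-0.28,0,-0.25,0,0,0,-0.2,0,-0.29,0,0,0,-0.18,0,-0.3,0,0,0,-0.1,0,-0.34,0,0,0]'

```text
time: 12.82
tcp_pos: [0.6051, -0.2585, 0.2028]
tcp_rot: [-1.932, 0.51, 1.931]
wrist_force: [-0.9, 0.1, -1.0]
gripper_width: 0.146
```

Call:
apply_moves --targets '[-0.1,0,-0.35,0,0,0,0,0,-0.37,0,0,0,0,0,-0.37,0,0,0,0,0,-0.15,0,0,0,0,0,0,0,0,0]'

```text
time: 13.45
tcp_pos: [0.6262, -0.2706, 0.2042]
tcp_rot: [-1.931, 0.509, 1.932]
wrist_force: [0.2, 0.2, -1.2]
gripper_width: 0.147
```

```bash
python3 look.py 8
```

```text
t 13.45 tcp [ 0.6262 -0.2706  0.2042] hookyaw -29.55 tilt [-0.0003  0.0001] F [ 0.23  0.16 -1.22] w 0.147
units total [ 2.76 -0.03  3.05]
```

View pics/c8.png

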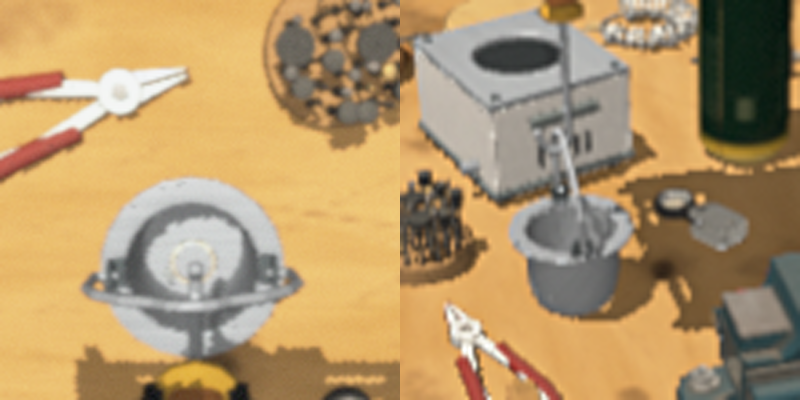

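Call:
apply_moves --targets '[-0.2,0,0,0,0,0,-0.15,0,0,0,0,0,-0.15,0,0,0,0,0,-0.25,0,0,0,0,0,-0.25,0,0,0,0,0]'

```text
time: 14.18
tcp_pos: [0.6261, -0.2705, 0.2246]
tcp_rot: [-1.931, 0.51, 1.932]
wrist_force: [-0.4, 0.9, -3.1]
gripper_width: 0.145
```

```bash
python3 look.py 9
```

```text
t 14.175 tcp [ 0.6261 -0.2705  0.2246] hookyaw -29.56 tilt [-0.0002  0.0001] F [-0.44  0.91 -3.13] w 0.145
units total [ 3.78 -0.03  3.04]
```

View pics/c9.png

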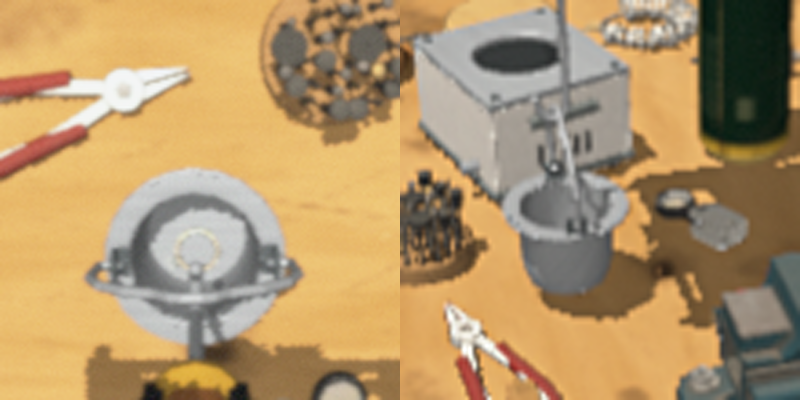

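Call:
apply_moves --targets '[-0.4,0,0,0,0,0,-0.6,0,0,0,0,0,-0.8,0,0,0,0,0,-0.8,0,0,0,0,0,-0.8,0,0,0,0,0]'

```text
time: 14.9
tcp_pos: [0.6263, -0.2706, 0.2943]
tcp_rot: [-1.933, 0.51, 1.931]
wrist_force: [-0.5, -0.2, -3.7]
gripper_width: 0.15
```

Call:
apply_moves --targets '[-0.7,0.1,0,0,0,0,-0.5,0.2,0,0,0,0,-0.2,0.3,0,0,0,0,0,0.45,0,0,0,0,0,0.6,0,0,0,0]'

```text
time: 15.52
tcp_pos: [0.6092, -0.2997, 0.3195]
tcp_rot: [-1.93, 0.509, 1.933]
wrist_force: [-0.8, -0.6, -3.3]
gripper_width: 0.14
```

Call:
apply_moves --targets '[0,0.7,0,0,0,0,0,0.7,0,0,0,0,0,0.7,0,0,0,0,0,0.7,0,0,0,0,0,0.7,0,0,0,0]'

```text
time: 16.15
tcp_pos: [0.5749, -0.361, 0.3205]
tcp_rot: [-1.932, 0.51, 1.932]
wrist_force: [-0.3, -0.1, -2.7]
gripper_width: 0.147
```

Call:
apply_moves --targets '[0,0.7,0,0,0,0,0,0.7,0,0,0,0,0,0.6,0,0,0,0,0,0.5,0,0,0,0,0,0.4,0,0,0,0]'

```text
time: 16.77
tcp_pos: [0.5464, -0.411, 0.3204]
tcp_rot: [-1.932, 0.509, 1.932]
wrist_force: [0.1, -0.7, -3.3]
gripper_width: 0.142
```

Call:
apply_moves --targets '[0,0.3,0,0,0,0,0,0.2,0,0,0,0,0,0.2,0,0,0,0,0,0,0,0,0,0,0,0,0,0,0,0]'

```text
time: 17.4
tcp_pos: [0.5399, -0.4226, 0.3205]
tcp_rot: [-1.932, 0.509, 1.932]
wrist_force: [0.5, 0.2, -3.6]
gripper_width: 0.145
```

```bash
python3 - <<'E'
from h import *
go([.539,-.428,.32])
im,d,s=snap('wrist','w10')
im,d,s=snap('side','s10')
cv2.imwrite('pics/s10z.png',cv2.resize(im[130:280,180:380,::-1],(800,600),interpolation=cv2.INTER_CUBIC))
E
```

```text
t 17.4 tcp [ 0.5399 -0.4226  0.3205] hookyaw -29.54 tilt [0.0001 0.0001] F [ 0.49  0.18 -3.55] w 0.145
units total [ 0.02  0.26 -0.09]
```

View pics/w10.png

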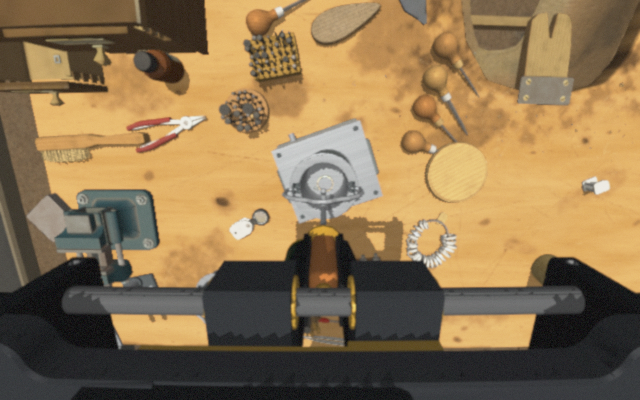

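View pics/s10z.png

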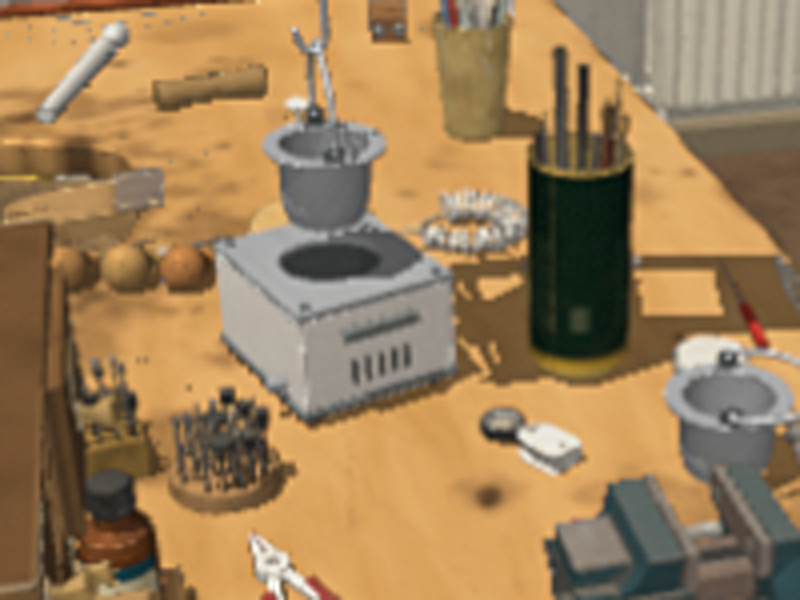

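```bash
python3 - <<'E'
from h import *
z=np.load('w10.npz');im=z['im'];c,T=campose('wrist',z['p'],z['r']);P=cloud(c,T,z['d'])
cv2.imwrite('pics/w10z.png',cv2.resize(im[110:230,260:390,::-1],(650,600),interpolation=cv2.INTER_CUBIC))
near=np.hypot(P[...,0]-.54,P[...,1]+.425)<.06
print(np.histogram(P[near][:,2],bins=np.arange(.07,.24,.006)))
zf=P[near&(np.abs(P[...,2]-.156)<.014)][:,2];print(np.percentile(zf,[10,30,50,70,90]))
E
```

```text
(array([  12, 2314,    0,    0,    0,    0,  251,  783,  133,   60,   34,
         56,   63,   71,  954,  559,   95,   13,   12,   12,   20,   18,
         54,   77,  116,  128,   27,   22]), array([0.07 , 0.076, 0.082, 0.088, 0.094, 0.1  , 0.106, 0.112, 0.118,
       0.124, 0.13 , 0.136, 0.142, 0.148, 0.154, 0.16 , 0.166, 0.172,
       0.178, 0.184, 0.19 , 0.196, 0.202, 0.208, 0.214, 0.22 , 0.226,
       0.232, 0.238]))
[0.15617467 0.15844588 0.15941038 0.16029597 0.16148686]
```

View pics/w10z.png

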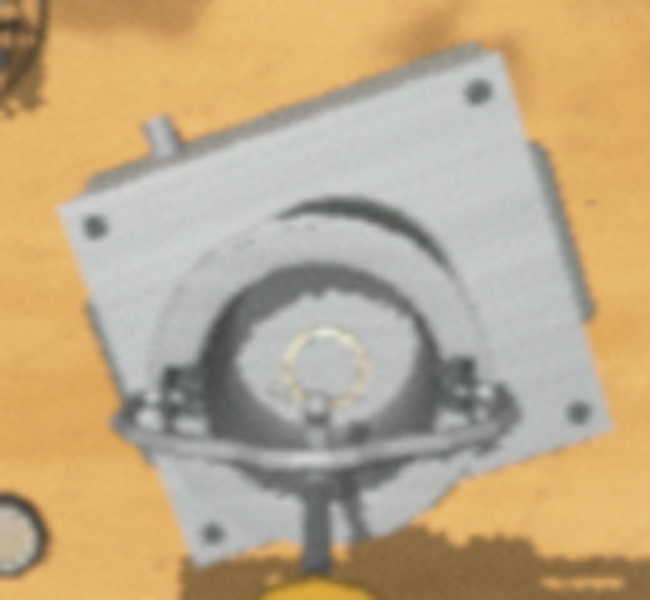

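```bash
python3 - <<'E'
from h import *
z=np.load('w10.npz');c,T=campose('wrist',z['p'],z['r']);P=cloud(c,T,z['d'])
M=R.from_rotvec(z['r']).as_matrix();hx=-M[:2,2];hy=-M[:2,1]
f=lambda x,y:[260+x/5,110+y/5]
rel=lambda p:(((p[:2]-z['p'][:2])@hx).round(4),((p[:2]-z['p'][:2])@hy).round(4))
S=onplane(c,T,[f(94,226),f(479,92),f(578,412),f(212,535)],.079)
print('screw ctr',S.mean(0),rel(S.mean(0)),'diag mids',S[[0,2]].mean(0)[:2],S[[1,3]].mean(0)[:2])
near=np.hypot(P[...,0]-.54,P[...,1]+.425)<.06
m=near&(np.abs(P[...,2]-.159)<.006)
q=P[m];A=np.c_[q[:,:2]-q[:,:2].mean(0),np.ones(len(q))]
for i in range(3):
    s=np.linalg.lstsq(A,q[:,2],rcond=None)[0];r=np.abs(A@s-q[:,2]);k=r<.002;q=q[k];A=A[k]
print('plane',s,'slope hx,hy',s[:2]@hx,s[:2]@hy,len(q))
cs,_=cv2.findContours((near&(P[...,2]>.153)&(P[...,2]<.164)).astype(np.uint8),cv2.RETR_EXTERNAL,cv2.CHAIN_APPROX_NONE);cc=max(cs,key=len)
b=onplane(c,T,cc[:,0].astype(float),.159)[:,:2];ctr=np.array([.54,-.425])
for th in(.012,.008,.005,.003,.003,.003):
    rr=np.hypot(*(b-ctr).T);k=(np.abs(rr-.0375)<th)&((b-ctr)@hx>-.002);ctr,rad=circ(b[k])
print('flange',ctr,rad,k.sum(),rel(ctr))
for a,zz in[((183,390),.167),((460,383),.167)]:
    p=onplane(c,T,[f(*a)],zz)[0];print('ear',p,rel(p))
E
```

```text
screw ctr [ 0.53765142 -0.42975199  0.079     ] (np.float64(0.0015), np.float64(-0.0074)) diag mids [ 0.53785922 -0.42980987] [ 0.53744363 -0.4296941 ]
plane [ 0.0139926  -0.04308221  0.15947851] slope hx,hy 0.03341537915420235 -0.030582380772391365 1403
flange [ 0.54225296 -0.42525174] 0.03576709309352962 98 (np.float64(0.0033), np.float64(-0.0012))
ear [ 0.55605557 -0.40014691  0.167     ] (np.float64(0.003), np.float64(0.0275))
ear [ 0.5283336  -0.45225702  0.167     ] (np.float64(0.0045), np.float64(-0.0315))
```

Call:
apply_moves --targets '[0,0.14,0.04,0,0,0,0.2,0.13,0.04,0,0,0,0.4,0,0,0,0,0,0.2,0,0,0,0,0,0,0,0,0,0,0]'

```text
time: 18.12
tcp_pos: [0.5356, -0.4263, 0.3034]
tcp_rot: [-1.93, 0.508, 1.933]
wrist_force: [0.7, -0.6, -2.5]
gripper_width: 0.146
```

```bash
python3 - <<'E'
from h import *
go([.539,-.428,.32])
im,d,s=snap('wrist','w11')
cv2.imwrite('pics/w11z.png',cv2.resize(im[110:230,260:390,::-1],(650,600),interpolation=cv2.INTER_CUBIC))
im,d,s=snap('side','s11')
cv2.imwrite('pics/s11z.png',cv2.resize(im[130:230,220:320,::-1],(600,600),interpolation=cv2.INTER_CUBIC))
im,d,s=snap('top','t11')
cv2.imwrite('pics/t11z.png',cv2.resize(im[140:240,350:450,::-1],(600,600),interpolation=cv2.INTER_CUBIC))
E
```

```text
t 18.125 tcp [ 0.5356 -0.4263  0.3034] hookyaw -29.55 tilt [-0.0011  0.0012] F [ 0.65 -0.56 -2.52] w 0.146
units total [-0.83 -0.01 -0.19]
```

View pics/w11z.png

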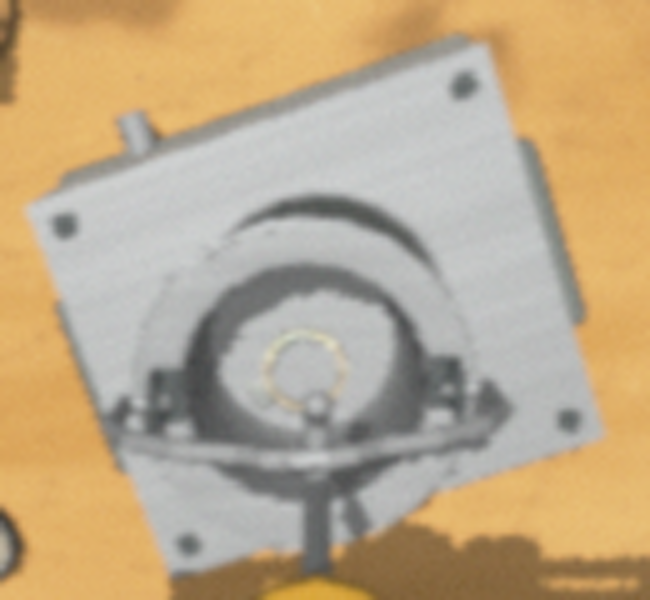

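View pics/s11z.png

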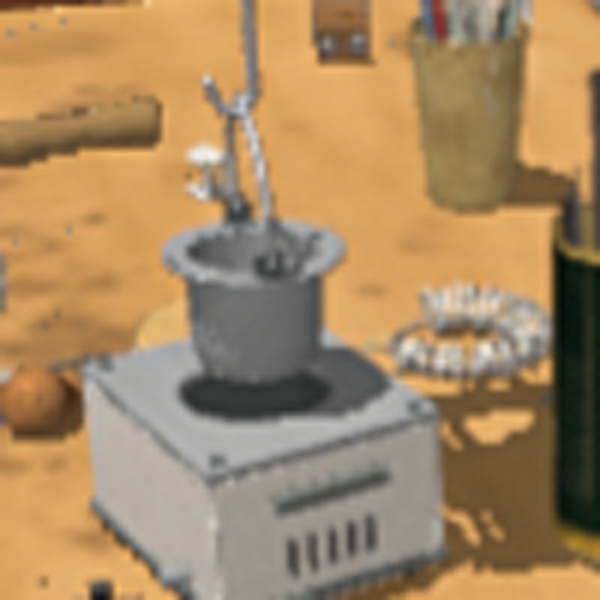

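View pics/t11z.png

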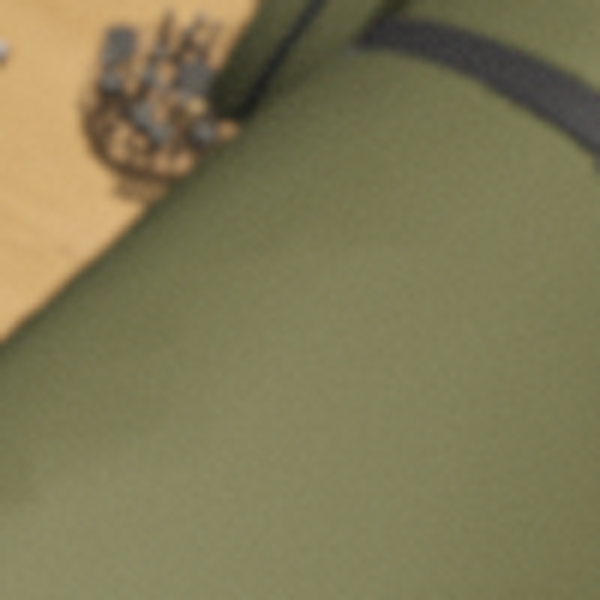

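Call:
apply_moves --targets '[0,0,0,0,0,0,0,0,0,0,0,0,0,0,0,0,0,0,0,0,0,0,0,0,0,0,0,0,0,0]'

```text
time: 18.9
tcp_pos: [0.5358, -0.4266, 0.3045]
tcp_rot: [-1.932, 0.509, 1.932]
wrist_force: [0.4, -0.3, -3.2]
gripper_width: 0.143
```

```bash
cat > meas.py <<'E'
from h import *
import sys
n=sys.argv[1]
im,d,s=snap('wrist','w'+n)
cv2.imwrite(f'pics/w{n}z.png',cv2.resize(im[110:230,260:390,::-1],(650,600),interpolation=cv2.INTER_CUBIC))
im2,_,_=snap('side','s'+n)
cv2.imwrite(f'pics/s{n}z.png',cv2.resize(im2[130:230,220:320,::-1],(600,600),interpolation=cv2.INTER_CUBIC))
go([.539,-.428,.32])
p,r=s['tcp_pos'],s['tcp_rot'];c,T=campose('wrist',p,r);P=cloud(c,T,d)
M=R.from_rotvec(r).as_matrix();hx=-M[:2,2];hy=-M[:2,1]
rel=lambda q:(((q[:2]-p[:2])@hx).round(4),((q[:2]-p[:2])@hy).round(4))
near=np.hypot(P[...,0]-.54,P[...,1]+.425)<.06
zf=p[2]-.161
m=near&(np.abs(P[...,2]-zf)<.007);q=P[m]
for i in range(4):
    A=np.c_[q[:,:2]-q[:,:2].mean(0),np.ones(len(q))];sl=np.linalg.lstsq(A,q[:,2],rcond=None)[0];q=q[np.abs(A@sl-q[:,2])<.002]
print('flange z',sl[2],'slope hx,hy',(sl[:2]@hx).round(3),(sl[:2]@hy).round(3),len(q))
cs,_=cv2.findContours((near&(np.abs(P[...,2]-sl[2])<.005)).astype(np.uint8),cv2.RETR_EXTERNAL,cv2.CHAIN_APPROX_NONE);cc=max(cs,key=len)
b=onplane(c,T,cc[:,0].astype(float),sl[2])[:,:2];ctr=q[:,:2].mean(0)
for th in(.012,.008,.005,.003,.003,.003):
    rr=np.hypot(*(b-ctr).T);k=(np.abs(rr-.0375)<th)&((b-ctr)@hx>-.002);ctr,rad=circ(b[k])
print('flange',ctr,rad,k.sum(),rel(ctr))
E
python3 meas.py 12
```

```text
t 19.0 tcp [ 0.5358 -0.4266  0.3045] hookyaw -29.55 tilt [-0. -0.] F [-0.32 -0.52 -2.29] w 0.144
units total [-0.78 -0.02 -0.17]
flange z 0.14352352621106246 slope hx,hy 0.03 0.006 1398
flange [ 0.53912989 -0.42710584] 0.035798019494556 102 (np.float64(0.0032), np.float64(0.0012))
```

View pics/w12z.png

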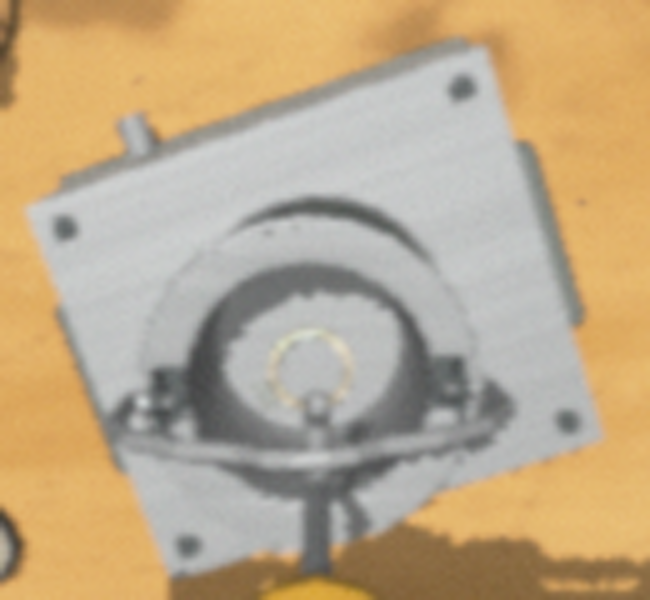

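View pics/s12z.png

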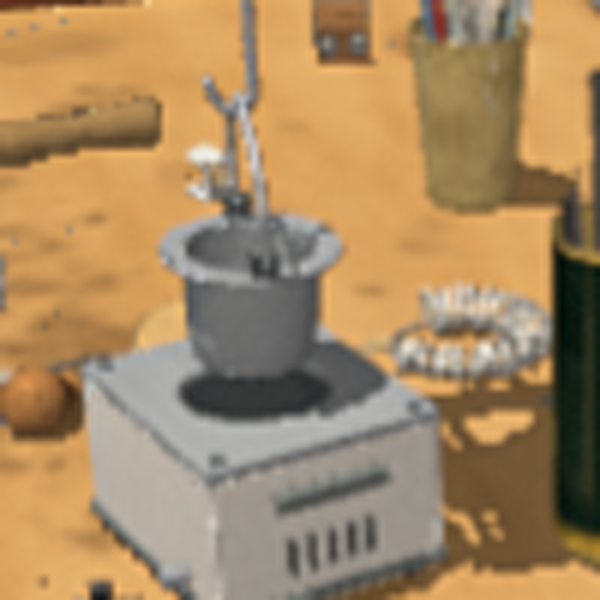

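```bash
cat > well.py <<'E'
from h import *
def well(n,pts):
    z=np.load(f'w{n}.npz');c,T=campose('wrist',z['p'],z['r']);P=cloud(c,T,z['d'])
    M=R.from_rotvec(z['r']).as_matrix();hx=-M[:2,2];hy=-M[:2,1]
    S=onplane(c,T,[[260+x/5,110+y/5] for x,y in pts],.0785);q=S.mean(0)
    print('well',q.round(4),'rel',((q[:2]-z['p'][:2])@hx).round(4),((q[:2]-z['p'][:2])@hy).round(4),np.hypot(*(S[0]-S[2])[:2]),np.hypot(*(S[1]-S[3])[:2]))
    m=(np.hypot(P[...,0]-.538,P[...,1]+.428)<.07)&(np.abs(P[...,2]-.079)<.006);Q=P[m]
    for i in range(3):
        A=np.c_[Q[:,:2]-q[:2],np.ones(len(Q))];s=np.linalg.lstsq(A,Q[:,2],rcond=None)[0];Q=Q[np.abs(A@s-Q[:,2])<.002]
    print('cover z',s[2],'slope',(s[:2]@hx).round(3),(s[:2]@hy).round(3))
    return P,c,T
if __name__=='__main__':
    well('12',[(65,227),(462,87),(568,421),(188,545)])
E
python3 well.py
```

```text
well [ 0.5377 -0.4299  0.0785] rel 0.0033 -0.002 0.13937270621113304 0.13883651841044384
cover z 0.07855742398006312 slope -0.001 0.0
```

Call:
apply_moves --targets '[0,0.06,0,0,0,0,0,0,0,0,0,0,0,0,0,0,0,0,0,0,0,0,0,0,0,0,0,0,0,0]'

```text
time: 19.62
tcp_pos: [0.5352, -0.4276, 0.3044]
tcp_rot: [-1.932, 0.509, 1.932]
wrist_force: [-0.2, 0.4, -3.1]
gripper_width: 0.145
```

```bash
python3 meas.py 13; sleep 0; python3 meas.py 14
```

```text
t 19.725 tcp [ 0.5352 -0.4276  0.3045] hookyaw -29.55 tilt [ 0.0001 -0.0001] F [ 0.89  0.27 -3.64] w 0.146
units total [-0.78 -0.08 -0.17]
flange z 0.14344559030635481 slope hx,hy 0.033 -0.013 1402
flange [ 0.53794535 -0.42961744] 0.03573002506318459 99 (np.float64(0.0034), np.float64(-0.0004))
t 19.825 tcp [ 0.5352 -0.4276  0.3044] hookyaw -29.55 tilt [-0.  0.] F [-0.32 -0.5  -1.69] w 0.143
units total [-0.78 -0.08 -0.17]
flange z 0.14344939631324366 slope hx,hy 0.033 -0.023 1405
flange [ 0.53778913 -0.42990556] 0.03582521793501706 101 (np.float64(0.0033), np.float64(-0.0007))
```

View pics/w14z.png

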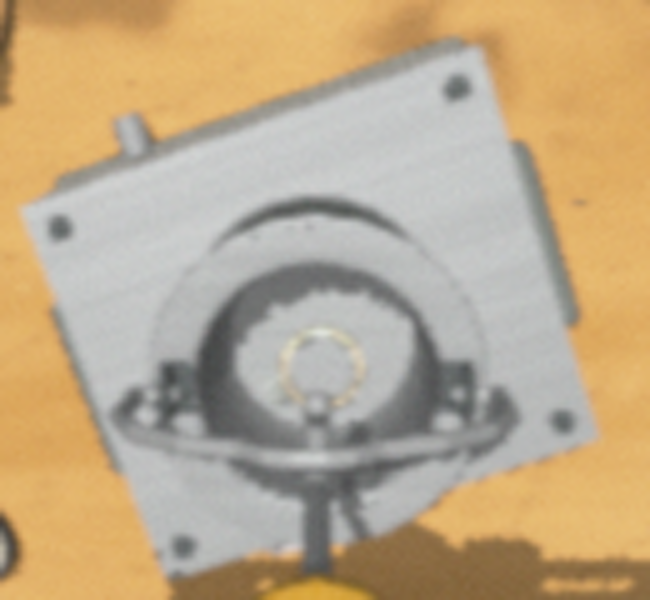

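Call:
apply_moves --targets '[0.3,0,0,0,0,0,0.3,0,0,0,0,0,0.3,0,0,0,0,0,0.3,0,0,0,0,0,0.25,0,0,0,0,0]'

```text
time: 20.45
tcp_pos: [0.5351, -0.4276, 0.2748]
tcp_rot: [-1.931, 0.509, 1.932]
wrist_force: [0.1, -1.1, -3.3]
gripper_width: 0.144
```

```bash
python3 meas.py 15
```

```text
t 20.55 tcp [ 0.5349 -0.4274  0.2743] hookyaw -29.55 tilt [-0.0011  0.0011] F [ 0.24 -0.35 -2.69] w 0.147
units total [-2.28 -0.08 -0.19]
flange z 0.11377766692100358 slope hx,hy 0.035 -0.018 1413
flange [ 0.53787124 -0.42965271] 0.03570516659497809 100 (np.float64(0.0034), np.float64(-0.0004))
```

View pics/w15z.png

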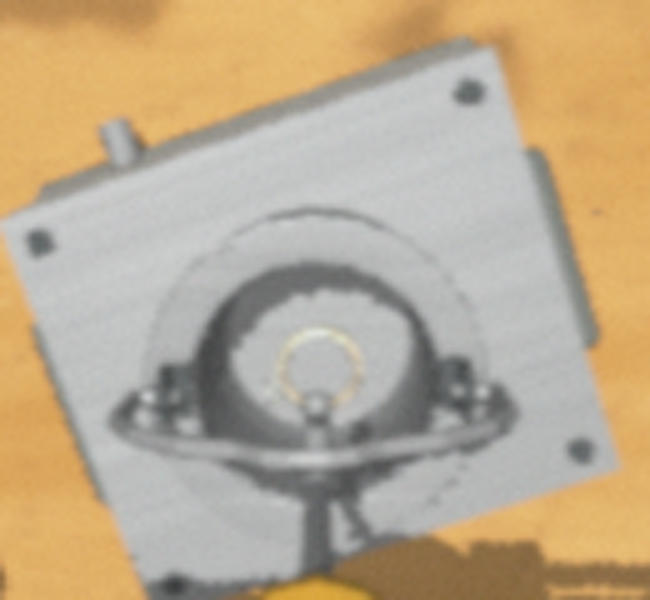

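View pics/s15z.png

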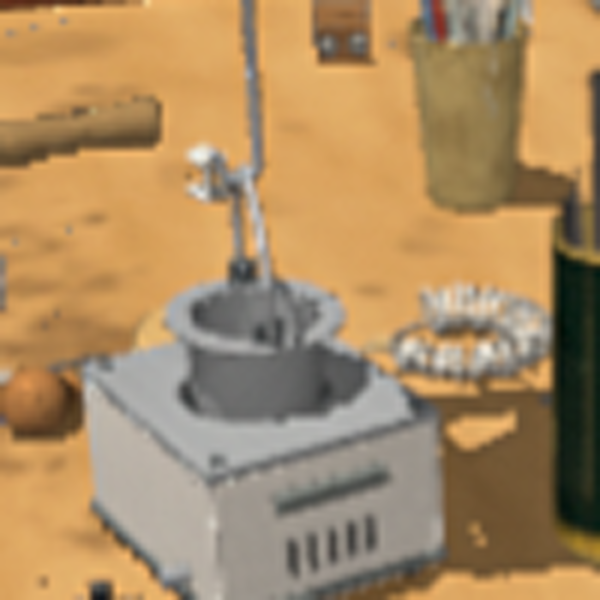

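Call:
apply_moves --targets '[0.3,0,0,0,0,0,0.3,0,0,0,0,0,0.3,0,0,0,0,0,0.3,0,0,0,0,0,0.2,0,0,0,0,0]'

```text
time: 21.18
tcp_pos: [0.5351, -0.4276, 0.2468]
tcp_rot: [-1.931, 0.509, 1.932]
wrist_force: [-0.3, -0.8, -2.7]
gripper_width: 0.146
```

```bash
python3 meas.py 16;python3 -c "
from well import *
well('15',[(40,242),(470,92),(581,451),(175,585)])"
```

```text
t 21.275 tcp [ 0.5349 -0.4274  0.2466] hookyaw -29.55 tilt [-0.0009  0.0009] F [-0.2  -0.68 -3.27] w 0.147
units total [-3.67 -0.08 -0.19]
flange z 0.08179920717880886 slope hx,hy -0.002 -0.059 305
flange [ 0.53398666 -0.41863801] 0.03673063982240239 73 (np.float64(-0.0053), np.float64(0.0072))
well [ 0.5374 -0.4299  0.0785] rel 0.0031 -0.0008 0.1393156044390021 0.13930927606517177
cover z 0.0784724238363357 slope 0.0 0.0
```

View pics/s16z.png

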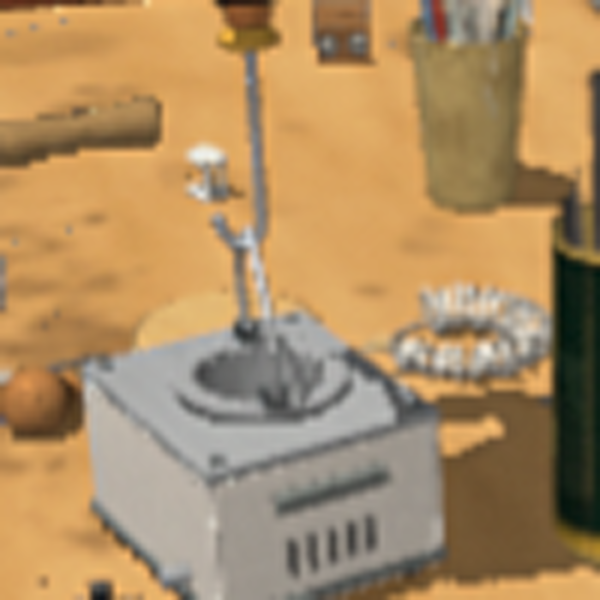

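Call:
apply_moves --targets '[0.1,0,0,0,0,0,0.12,0,0,0,0,0,0.13,0,0,0,0,0,0,0,0,0,0,0]'

```text
time: 21.78
tcp_pos: [0.5353, -0.4278, 0.2408]
tcp_rot: [-1.932, 0.51, 1.931]
wrist_force: [0.0, 0.3, -1.0]
gripper_width: 0.147
```

```bash
python3 meas.py 17;
```

```text
t 21.875 tcp [ 0.5354 -0.4278  0.241 ] hookyaw -29.55 tilt [ 0.0006 -0.0006] F [ 0.35  0.1  -0.82] w 0.145
units total [-3.95 -0.08 -0.17]
flange z 0.07863485165466155 slope hx,hy -0.001 -0.0 4888
flange [ 0.46800864 -0.41045839] 0.03714474296801261 26 (np.float64(-0.0671), np.float64(-0.0181))
```

View pics/s17z.png

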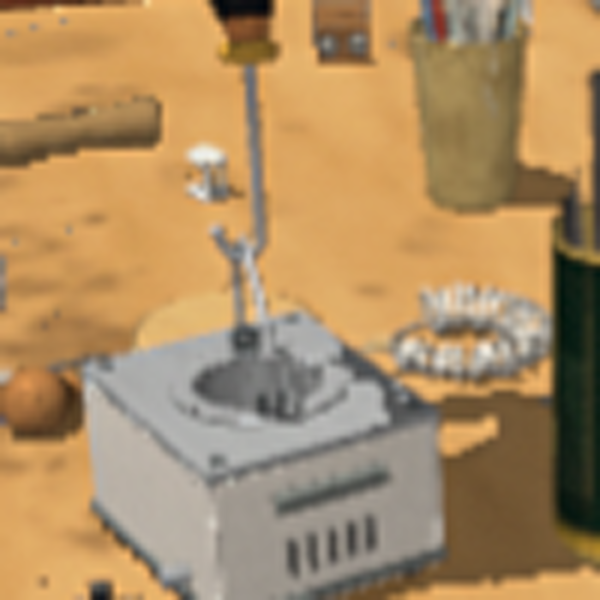

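View pics/w17z.png

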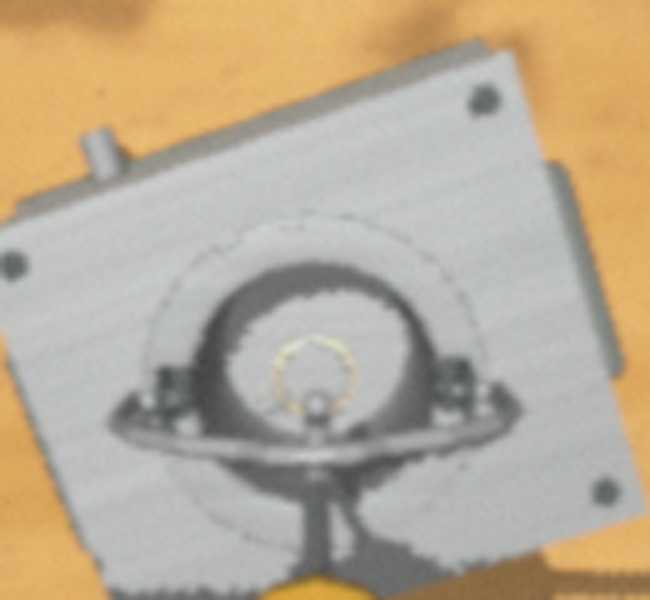

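Call:
apply_moves --targets '[0.2,0,0,0,0,0,0.25,0,0,0,0,0,0.25,0,0,0,0,0,0.2,0,0,0,0,0,0,0,0,0,0,0]'

```text
time: 22.5
tcp_pos: [0.535, -0.4274, 0.2217]
tcp_rot: [-1.931, 0.509, 1.932]
wrist_force: [0.7, -0.1, -0.6]
gripper_width: 0.146
```

```bash
python3 meas.py 18;
```

```text
t 22.6 tcp [ 0.5352 -0.4277  0.2225] hookyaw -29.55 tilt [ 0. -0.] F [-0.04  0.03 -0.47] w 0.147
units total [-4.88 -0.08 -0.17]
flange z 0.06161276451782187 slope hx,hy -0.021 0.017 45
flange [0. 0.] 0.0 0 (np.float64(-0.6762), np.float64(0.108))
```

View pics/s18z.png

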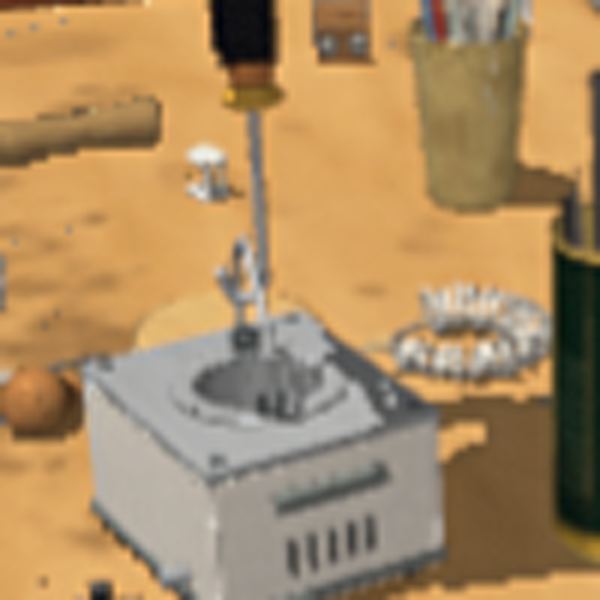

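View pics/w18z.png

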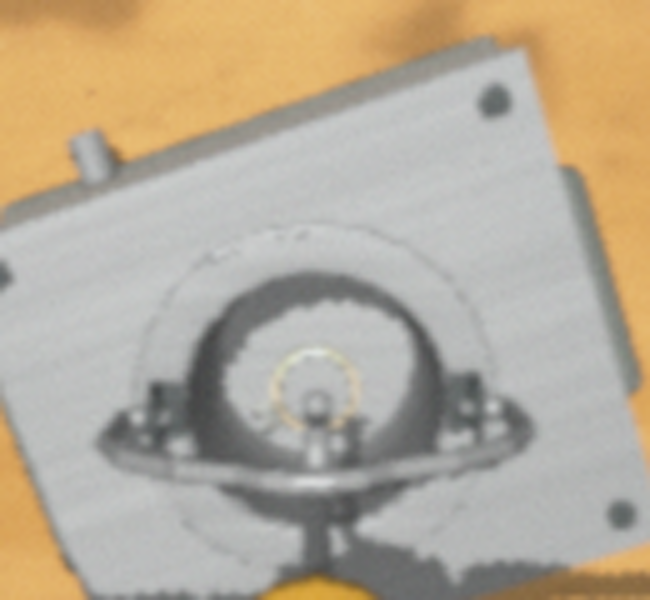

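Call:
apply_moves --targets '[0,0,0.25,0,0,0,0,0,0.3,0,0,0,0,0,0.35,0,0,0,0,0,0.4,0,0,0,0,0,0.4,0,0,0]'

```text
time: 23.22
tcp_pos: [0.505, -0.4106, 0.2225]
tcp_rot: [-1.932, 0.51, 1.932]
wrist_force: [-0.8, -0.4, -0.0]
gripper_width: 0.143
```

```bash
python3 meas.py 19;
```

```text
t 23.325 tcp [ 0.5049 -0.4105  0.2226] hookyaw -29.56 tilt [-0. -0.] F [-0.44 -0.03 -1.09] w 0.146
units total [-4.87 -0.08 -1.91]
flange z 0.06192298644064591 slope hx,hy -0.018 0.021 58
flange [0. 0.] 0.0 0 (np.float64(-0.6418), np.float64(0.108))
```

View pics/s19z.png

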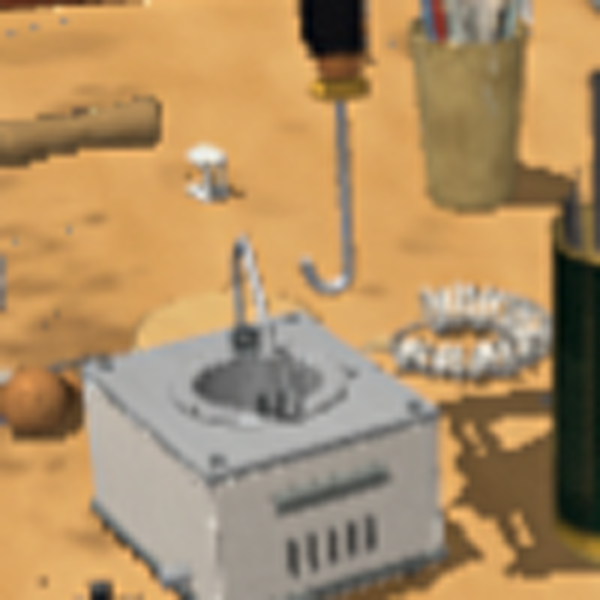

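View pics/w19.png

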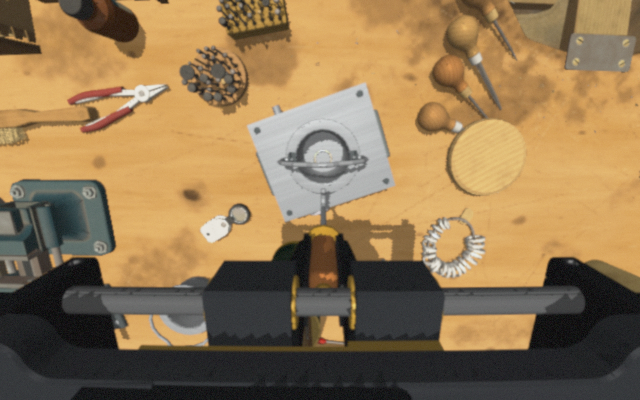

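Call:
apply_moves --targets '[-0.7,0,0,0,0,0,-1,0,0,0,0,0,-1,0,0,-1,0,0,-1,0,0,-1,0,0,-1,0,0,-1,0,0]'

```text
time: 23.95
tcp_pos: [0.5061, -0.4113, 0.3194]
tcp_rot: [-2.061, 0.317, 2.056]
wrist_force: [0.1, -0.2, -0.5]
gripper_width: 0.144
```

Call:
apply_moves --targets '[-1,0,0,-1,0,0,-0.5,-0.5,0.2,-1,0,0,0,-1,0.35,0,0,0,0,-1,0.35,0,0,0,0,-1,0.35,0,0,0]'

```text
time: 24.58
tcp_pos: [0.4929, -0.3357, 0.346]
tcp_rot: [-2.133, 0.178, 2.135]
wrist_force: [0.4, 0.2, -0.6]
gripper_width: 0.144
```

Call:
apply_moves --targets '[0,-1,0.35,0,0,0,0,-1,0.35,0,0,0,0,-1,0.35,0,0,0,0,-1,0.35,0,0,0,0,-1,0.35,0,0,0]'

```text
time: 25.2
tcp_pos: [0.4751, -0.2318, 0.3465]
tcp_rot: [-2.135, 0.178, 2.134]
wrist_force: [0.2, 0.8, -0.5]
gripper_width: 0.147
```

Call:
apply_moves --targets '[0,-1,0.35,0,0,0,0,-1,0.35,0,0,0,0,-1,0.35,0,0,0,0,-1,0.35,0,0,0,0,-1,0.35,0,0,0]'

```text
time: 25.82
tcp_pos: [0.4572, -0.1274, 0.3465]
tcp_rot: [-2.134, 0.178, 2.134]
wrist_force: [0.3, 0.2, -0.2]
gripper_width: 0.146
```

```bash
python3 - <<'E'
from h import *
go([.4366,-.0105,.25])
E
```

```text
t 25.825 tcp [ 0.4572 -0.1274  0.3465] hookyaw -9.55 tilt [0.0001 0.    ] F [ 0.34  0.23 -0.24] w 0.146
units total [ 4.82 -5.59  1.99]
```

Call:
apply_moves --targets '[0,-1,0.36,0,0,0,0,-1,0.36,0,0,0,0,-1,0.36,0,0,0,0.5,-1,0.36,0,0,0,0.8,-1,0.36,0,0,0]'

```text
time: 26.45
tcp_pos: [0.4385, -0.0229, 0.3209]
tcp_rot: [-2.136, 0.178, 2.133]
wrist_force: [-1.2, -0.1, -0.7]
gripper_width: 0.146
```

Call:
apply_moves --targets '[1,-0.59,0.19,0,0,0,1,0,0,0,0,0,1,0,0,0,0,0,0.5,0,0,0,0,0,0,0,0,0,0,0]'

```text
time: 27.08
tcp_pos: [0.4364, -0.0122, 0.2493]
tcp_rot: [-2.132, 0.179, 2.136]
wrist_force: [0.7, 0.0, 0.2]
gripper_width: 0.144
```

```bash
python3 - <<'E'
from h import *
go([.4366,-.0105,.152])
im,d,s=snap('wrist','w20')
cv2.imwrite('pics/w20z.png',cv2.resize(im[90:280,240:410,::-1],(537,600),interpolation=cv2.INTER_CUBIC))
E
```

```text
t 27.075 tcp [ 0.4364 -0.0122  0.2493] hookyaw -9.6 tilt [-0.002   0.0003] F [0.67 0.04 0.21] w 0.144
units total [ 4.87 -0.09 -0.01]
```

View pics/w20z.png

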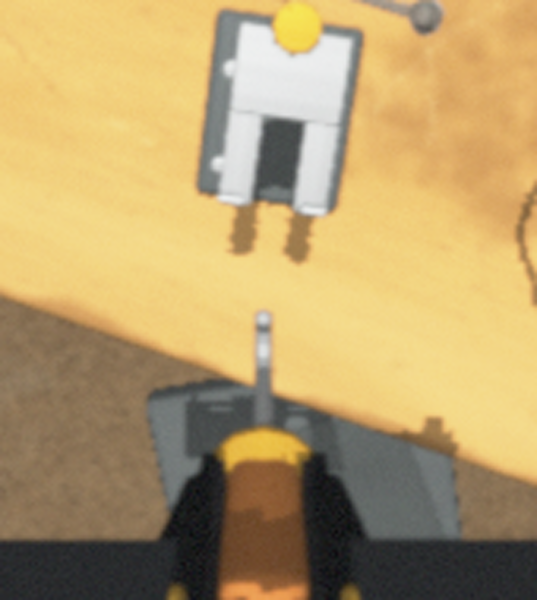

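Call:
apply_moves --targets '[1,-0.09,0,0,0,0,1,0,0,0,0,0,1,0,0,0,0,0,1,0,0,0,0,0,0.85,0,0,0,0,0]'

```text
time: 27.75
tcp_pos: [0.4364, -0.01, 0.1514]
tcp_rot: [-2.133, 0.178, 2.136]
wrist_force: [0.0, 0.1, -1.5]
gripper_width: 0.145
```

Call:
apply_moves --targets '[0,0,0,0,0,0]'

```text
time: 27.88
tcp_pos: [0.4357, -0.0099, 0.1512]
tcp_rot: [-2.13, 0.178, 2.139]
wrist_force: [0.3, 0.6, -0.4]
gripper_width: 0.145
```

```bash
python3 - <<'E'
from h import *
go([.4953,-.0283,.148])
E
```

```text
t 27.875 tcp [ 0.4357 -0.0099  0.1512] hookyaw -9.55 tilt [-0.0041  0.0006] F [ 0.3   0.58 -0.39] w 0.145
units total [ 0.15  0.41 -3.09]
```

Call:
apply_moves --targets '[0,0.1,-0.6,0,0,0,0,0.12,-0.9,0,0,0,0,0.1,-0.8,0,0,0,0,0.1,-0.77,0,0,0,0,0,0,0,0,0]'

```text
time: 28.5
tcp_pos: [0.4976, -0.029, 0.1541]
tcp_rot: [-2.135, 0.179, 2.133]
wrist_force: [-0.6, 0.1, -1.0]
gripper_width: 0.147
```

```bash
python3 - <<'E'
from h import *
go([.4953,-.0283,.1312])
im,d,s=snap('side','s21')
a=im[170:280,350:440,::-1];cv2.imwrite('pics/s21z.png',cv2.resize(a,(490,600),interpolation=cv2.INTER_CUBIC))
im,d,s=snap('wrist','w21')
cv2.imwrite('pics/w21z.png',cv2.resize(im[90:280,240:410,::-1],(537,600),interpolation=cv2.INTER_CUBIC))
E
```

```text
t 28.5 tcp [ 0.4976 -0.029   0.1541] hookyaw -9.57 tilt [ 0.0009 -0.0002] F [-0.6   0.13 -1.04] w 0.147
units total [ 1.15 -0.02  0.12]
```

View pics/s21z.png

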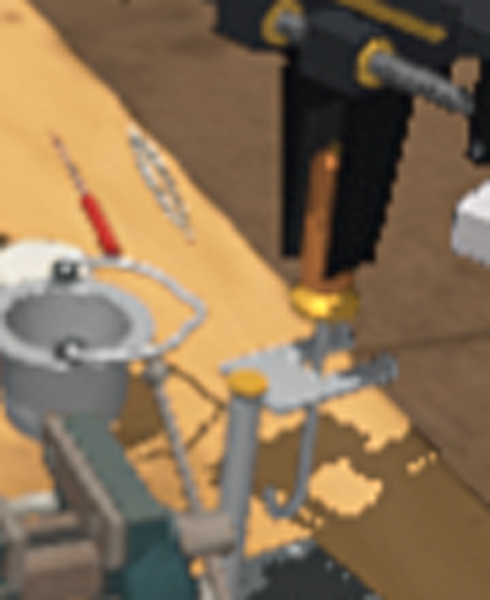

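View pics/w21z.png

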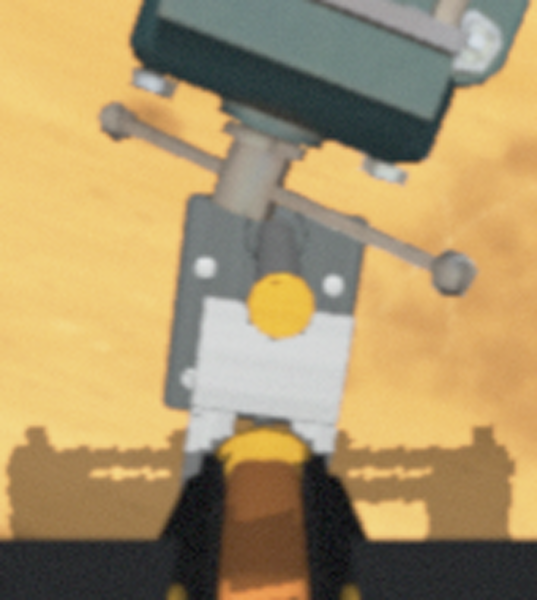

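Call:
apply_moves --targets '[0.3,0,0.07,0,0,0,0.3,0,0,0,0,0,0.2,0,0,0,0,0,0,0,0,0,0,0,0,0,0,0,0,0]'

```text
time: 29.22
tcp_pos: [0.4949, -0.0284, 0.1376]
tcp_rot: [-2.135, 0.178, 2.134]
wrist_force: [0.1, 0.2, -0.7]
gripper_width: 0.143
```

```bash
python3 - <<'E'
from h import *
go([.4953,-.0283,.1312])
im,d,s=snap('side','s22')
a=im[170:280,350:440,::-1];cv2.imwrite('pics/s22z.png',cv2.resize(a,(490,600),interpolation=cv2.INTER_CUBIC))
E
```

```text
t 29.225 tcp [ 0.4949 -0.0284  0.1376] hookyaw -9.55 tilt [ 0.0002 -0.    ] F [ 0.09  0.18 -0.68] w 0.143
units total [ 0.32 -0.01 -0.02]
```

View pics/s22z.png

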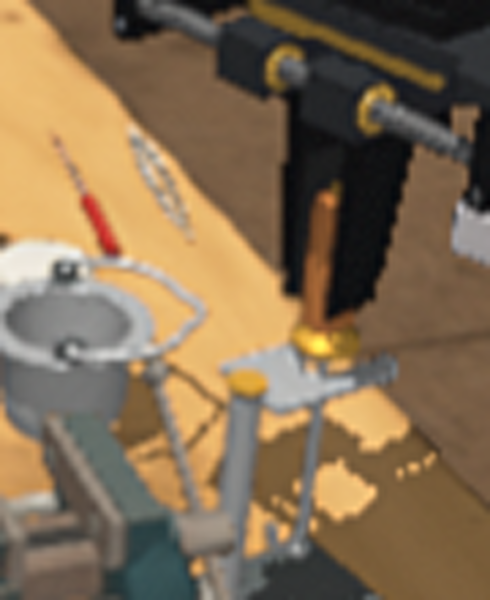

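Call:
apply_moves --targets '[0.12,0,0,0,0,0,0.1,0,0,0,0,0,0.07,0,0,0,0,0,0,0,0,0,0,0]'

```text
time: 29.78
tcp_pos: [0.4947, -0.0283, 0.1314]
tcp_rot: [-2.134, 0.178, 2.135]
wrist_force: [0.3, 0.2, -1.0]
gripper_width: 0.144
```

```bash
python3 - <<'E'
from h import *
go([.4953,-.0283,.1312])
im,d,s=snap('side','s23')
a=im[170:280,350:440,::-1];cv2.imwrite('pics/s23z.png',cv2.resize(a,(490,600),interpolation=cv2.INTER_CUBIC))
E
```

```text
t 29.775 tcp [ 0.4947 -0.0283  0.1314] hookyaw -9.55 tilt [-0.0004  0.0001] F [ 0.33  0.22 -1.  ] w 0.144
units total [ 0.01 -0.01 -0.03]
```

View pics/s23z.png

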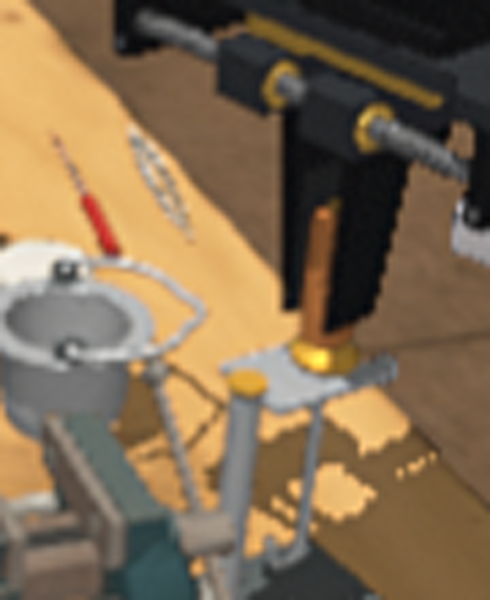

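Call:
apply_moves --targets '[0.05,0,0,0,0,0,0,0,0,0,0,0]'

```text
time: 30.08
tcp_pos: [0.495, -0.0284, 0.1308]
tcp_rot: [-2.135, 0.178, 2.134]
wrist_force: [-0.6, 0.8, 0.1]
gripper_width: 0.148
```

Call:
apply_moves --targets '[0,0,0,0,0,0,0,0,0,0,0,0]'

```text
time: 30.32
tcp_pos: [0.495, -0.0283, 0.1308]
tcp_rot: [-2.135, 0.178, 2.134]
wrist_force: [0.5, 0.3, -0.5]
gripper_width: 0.145
```

```bash
python3 - <<'E'
from h import *
go([.4953,-.0283,.1312])
E
```

```text
t 30.325 tcp [ 0.495  -0.0283  0.1308] hookyaw -9.55 tilt [ 0.0004 -0.    ] F [ 0.46  0.32 -0.52] w 0.145
units total [-0.02 -0.   -0.01]
```

Same pose as at the grasp (z 0.1308). Opening the gripper part way.

Call:
apply_moves --targets '[0,0,0,0,0,0,0,0,0,0,0,0,0,0,0,0,0,0,0,0,0,0,0,0]' --grip 0.55

```text
time: 30.82
tcp_pos: [0.4949, -0.0283, 0.1306]
tcp_rot: [-2.134, 0.178, 2.134]
wrist_force: [0.2, 0.6, -0.2]
gripper_width: 0.504
```

```bash
python3 - <<'E'
from h import *
go([.4953,-.0283,.1312])
im,d,s=snap('side','s24')
a=im[170:280,350:440,::-1];cv2.imwrite('pics/s24z.png',cv2.resize(a,(490,600),interpolation=cv2.INTER_CUBIC))
E
```

```text
t 30.825 tcp [ 0.4949 -0.0283  0.1306] hookyaw -9.55 tilt [-0.  0.] F [ 0.24  0.57 -0.19] w 0.504
units total [-0.03 -0.01 -0.02]
```

View pics/s24z.png

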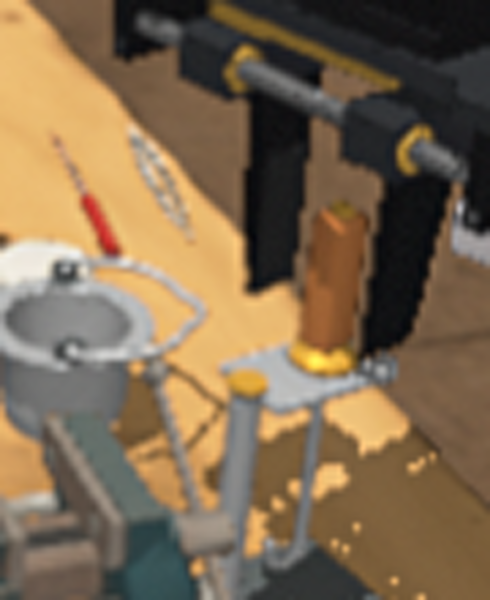

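Hook hangs upright in the notch, fingers clear. Retreating straight up.

Call:
apply_moves --targets '[-0.5,0,0,0,0,0,-1,0,0,0,0,0,-1,0,0,0,0,0,-1,0,0,0,0,0,-1,0,0,0,0,0]'

```text
time: 31.5
tcp_pos: [0.495, -0.0284, 0.2223]
tcp_rot: [-2.135, 0.178, 2.134]
wrist_force: [-0.6, 0.9, 0.2]
gripper_width: 0.549
```

Call:
apply_moves --targets '[-1,0,0.5,0,0,0,-1,0,0.8,0,0,0,0,0,0.8,0,0,0,0,0,0.5,0,0,0,0,0,0,0,0,0]'

```text
time: 32.12
tcp_pos: [0.4432, -0.0196, 0.2608]
tcp_rot: [-2.135, 0.178, 2.134]
wrist_force: [0.1, -0.5, -0.0]
gripper_width: 0.551
```

```bash
python3 - <<'E'
from h import *
go([.4953,-.0283,.1312])
im,d,s=snap('wrist','w25');im2,_,_=snap('side','s25');imt,dt,_=snap('top','t25')
cv2.imwrite('pics/f25.png',np.hstack([cv2.resize(im2[170:270,220:320,::-1],(400,400),interpolation=cv2.INTER_CUBIC),cv2.resize(im2[190:290,350:450,::-1],(400,400),interpolation=cv2.INTER_CUBIC)]))
c,T=campose('wrist',s['tcp_pos'],s['tcp_rot']);P=cloud(c,T,d)
near=np.hypot(P[...,0]-.494,P[...,1]+.028)<.03
m=near&(P[...,2]>.160)&(P[...,2]<.185);q=P[m];print('handle',m.sum(),q.mean(0))
m=near&(P[...,2]>.115)&(P[...,2]<.15);print(np.percentile(P[m][:,2],[20,50,80]))
m=near&(P[...,2]>.16);q=P[m];
c,T=campose('top');P=cloud(c,T,dt);m=(np.hypot(P[...,0]-.494,P[...,1]+.028)<.04)&(P[...,2]>.12)&(P[...,2]<.19);
print('top handle',P[m].mean(0),P[m][:,2].max())
cv2.imwrite('pics/t25z.png',cv2.resize(imt[130:250,300:460,::-1],(800,600),interpolation=cv2.INTER_CUBIC))
m=(np.hypot(P[...,0]-.538,P[...,1]+.428)<.06)&(np.abs(P[...,2]-.083)<.02);print(np.histogram(P[m][:,2],bins=np.arange(.064,.1,.002)))
E
```

```text
t 32.125 tcp [ 0.4432 -0.0196  0.2608] hookyaw -9.55 tilt [ 0.0003 -0.    ] F [ 0.11 -0.54 -0.03] w 0.551
units total [ 6.48 -0.   -2.64]
handle 319 [ 0.49343015 -0.02873988  0.17151802]
[0.11581206 0.11681676 0.11801624]
top handle [ 0.48947205 -0.03319511  0.17082548] 0.17250785745156605
(array([ 20,   7,  14,  10,  15,  72, 401, 646, 390, 149,  37,   4,   9,
        11,   7,   2,   1]), array([0.064, 0.066, 0.068, 0.07 , 0.072, 0.074, 0.076, 0.078, 0.08 ,
       0.082, 0.084, 0.086, 0.088, 0.09 , 0.092, 0.094, 0.096, 0.098]))
```

View pics/f25.png

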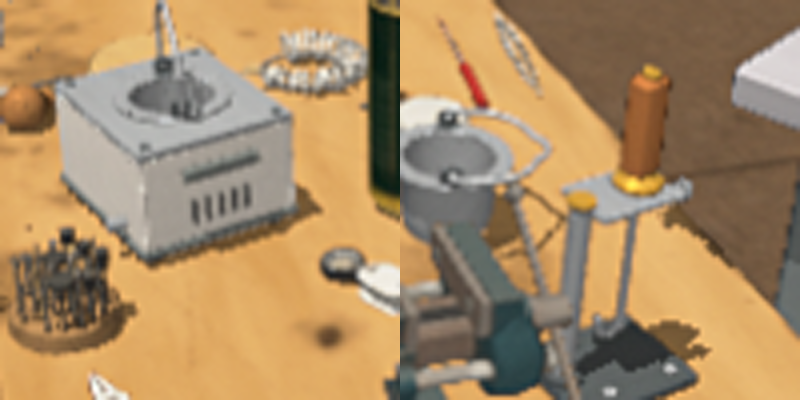

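View pics/t25z.png

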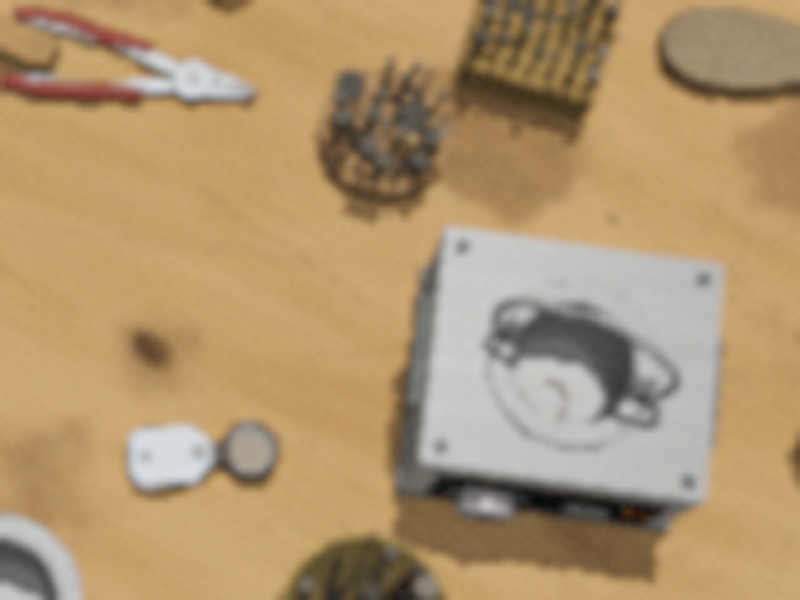

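```bash
python3 - <<'E'
from workcell import bot
print(bot.job_done())
E
```

```text
the job is handed in; nothing more can be done
None
```

I handed the job in at about 32 s. The pot with the ring sits in the cleaner's opening and the lifting hook hangs back in its notch; `job_done()` gives no verdict.

**What I did:**
- I took the hook from its stand and caught the kink of the bail with the J.
- I swung the bail upright while the pot stood on the bench, then lifted the pot. The wrist force rose to about 3 N.
- I carried it to the cleaner, let the swing settle and re-centred. I then lowered it until the wrist force fell back to the hook's own weight.
- I dropped the J below the wire, backed it out and hung the hook up again.

**Last checks:**
- **Pot:** from above, the flange lies flat on the cover, the ring is inside and the bail stands upright. Before the final lowering, the flange centre was within about 0.5 mm of the well centre in the wrist camera. I did not measure the centring again after release.
- **Hook:** the handle is within about 1 mm of where it started. Its top is at a height of 0.1715 m, as at the start, and it looks upright. The gripper is clear of everything.
- **Other things:** in the last pictures I saw no sign that the empty pot, can, tin or loupe had moved, and the gripper never came near a pot. I did not measure their positions again.

**Where readings disagreed:**
- The cameras differed by 2–3 mm on the well's position, so I used the wrist camera for both pot and well.
- The top camera put the handle 4–6 mm from where the wrist camera saw it. It sees more of the handle's side, so I relied on the wrist camera.
- My automatic flange fit stopped working once the flange was level with the cover, so the final seating rests on the force drop and the pictures.

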